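# Stow the hand-held radio in the hasped chest

### The arm

A 6-joint arm with a two-finger parallel gripper is mounted at the origin on the work surface. World frame = base frame: x ahead of the robot, y to its left, z up, the work surface at z = 0. Lengths are in m, angles in rad, forces in N, time in s.
With the tool pointing down it reaches from about 0.275 to 1 m from the base axis. Payload 8.4 kg.
Tool frame: the origin (TCP) lies at the very end of the fingers, on their centre line; the grasp point (between the pads) lies 19 mm behind it; z points along the fingers, y is the direction in which the jaws open and shut (so a half turn about z gives the same grasp; the last joint's range is limited). The gripper opens to 85 mm and grips with 20 to 120 N. Pads are 22 mm wide; open, the fingers measure 114 mm over their backs; the gripper's body (76 mm by 85 mm) begins 54 mm behind the grasp point. The pads swing forward as they close: fully open they stand 13 mm farther back than shut.
Start: joints at [1.199, 0.353, 1.633, -0, 1.155, -0.002], TCP at [0.226, 0.583, 0.193] pointing down, gripper open.
Joint ranges: [-2.63, 2.63], [-0.92, 2.1], [0.06, 2.66], [-1.3, 4.44], [0, 2.69], [-3.02, 3.02]. Speed limits (rad/s): [2.22, 2.22, 2.79, 3.14, 3.14, 3.14].

### API

Orientations are given as a unit quaternion [w, x, y, z].
In Python, from workcell import manip, viewer gives the robot as it stands. The module is installed in compiled form; this text tells all that it offers.
- The arm moves only by the tool drive_tool, never from a script. Its argument "rows" is a list of rows, each a list of 7 numbers: the turn, a rotation vector about the tool's x, y, z in degrees, then the shift along the tool's x, y, z in cm, then the gripper command: -1 is shut, 1 is fully open, values between are in proportion. In form: [[wx, wy, wz, dx, dy, dz, claw], ...]. A call has 1 to 10 rows; each row is the pose to reach, as a shift and turn from the pose commanded when the call began, along the tool's axes at that moment; what a row does not reach only later rows make up. A row lasts 1/8 s, in which the tool goes at most 62.5 mm and 10.7 degrees, less where a joint would pass 70% of its speed; a pose out of reach is approached as far as the arm can. A call with a gripper value outside its range is refused whole. The fingers move at their own pace and stop on an object; "squeeze" is the grip in N (left out, the last holds). Time passes only in rows, so rows that repeat a pose let the fingers close. It gives the time, the measured TCP pose, the force and the opening at its end, in the units of the state.
- manip.state(): the state, without advancing time (a new reading comes with each control period).
- viewer.camera(name): name is "side" or "top" or "wrist"; returns a dict with "frame" (384x512x3 uint8, red, green, blue), "depth" (384x512 float32, m along the optical axis (not along the pixel's ray), 0 where there is no reading), "fx", "fy", "cx", "cy" (pixels), "camera_from_world" (4x4, takes a point from world to camera coordinates); the wrist camera has in their place "tool_from_camera" (4x4, takes a point from camera to tool coordinates, whose origin is the TCP and whose axes are the flange's). Camera axes: x right, y down, z forward; pixel columns grow to the right and rows downward; lengths in m; the calibration is good to about 2 mm. A picture is of the moment at which its call begins: read the wrist's pose just before it.
- manip.close_job(): hands the job in, once; it reports no verdict.
The state is a dict: "t": time; "joint_pos": joint angles; "joint_vel": joint speeds; "tau": joint torques, N m; "position": TCP position; "tool_rot": TCP orientation; "wrist_force": force on the tool from outside, world axes, zero at the start; "torque": the same for the moment, N m; "finger_gap": opening from 0.0 (shut) to 1.0 (fully open).
Only numpy, scipy, OpenCV 4.12 (cv2) and the standard library are available. Lean on these libraries where they do the work, as an engineer would, in place of code of your own. Each camera call takes 0.05 s, during which the arm holds its last target.

### The job

Put the hand-held radio away in the equipment chest: swing the hasp out off its staple and up until it stands clear, at least level with the lid, then raise the lid until it stands upright, and set the radio down gently, flat and face up, on the foam in the chest's large empty bay. Leave the lid standing open with the hasp clear, and leave the other things on the desk where they are.

Things in the scene. Friction and masses are not known exactly. Their poses are not given: they have to be found in the camera images.
- chest: Olive chest fixed to the desk, 175 mm (x) by 260 mm (y), walls 8 mm; origin under its centre. x points from its front (hasp side, facing the robot) to its back (lid hinge), y to its left, z up. Rim 85 mm above the desk, closed lid's top 97 mm. Inside, a foam floor 30 mm above the desk; a divider 45 mm above the foam parts the large empty bay from a narrow left bay (+y) that holds a spare battery.
- bay (a point): Centre of the foam floor of the chest's large empty bay, 30 mm above the desk, 38 mm to -y of the chest's centre; axes as the chest's. The bay measures 159 mm (x) by 168 mm (y).
- hasp (a joint): Hasp angle about its hinge on the lid's front edge: 0 hangs straight down over the staple (starts at 0 to 0.1), grows as it swings out and up; 1.57 sticks straight out, level with the closed lid; 3.0 (stop) is nearly straight up. The hinge is stiff (0.06 N m): it stays where left. While it hangs over the staple (below about 0.35) it locks the lid.
- hasp_hinge (a point): Centre of the hasp's hinge axis, which runs along the chest's y, 60 mm to -y of the chest's centre, 7 mm in front of its front face and 91 mm above the desk when the lid is closed. Axes: the chest's while the lid is closed and the hasp hangs straight down; they turn with the hasp.
- hasp_tab (a point): Middle of the red pull tab at the free end of the steel hasp (60 mm long, 36 wide along y, 4 thick, slotted). Tab: plate 36 mm wide (y), 6 thick, standing 30 mm out from the hasp; pinch it across its 36 mm width from above. Point: 57 mm from the hinge axis along the hasp, 17 mm out; with the hasp hanging, 24 mm in front of the chest's face, 34 mm above the desk. Axes as hasp_hinge.
- lid (a joint): Angle of the lid: 0 closed, grows as its front rises, 1.57 upright, 1.9 stop. Its hinge is stiff (about 0.45 N m), so it stays where it is left.
- lid_hinge (a point): Centre of the lid's hinge axis, along the chest's y, on the back rim: 87.5 mm behind the chest's centre, 85 mm above the desk. Axes turn with the lid.
- lid_handle (a point): Middle of the round black bar handle on the lid: bar 12 mm thick, 70 mm long along chest y, axis 35 mm above the lid's top, 58 mm clear between its legs. Lid closed: 132 mm above the desk, 140 mm in front of the lid hinge axis, 47 mm above it; 120 mm to +y of the hasp. Lid 175 x 260 x 12 mm, 0.35 kg.
- radio_center (a point): Centre of the body of the dark grey hand-held radio lying on its back on the desk: body 105 mm (x) by 60 (y) by 36 (z), 0.18 to 0.35 kg; x points to the stub antenna, which stands 28 mm beyond the body (radius 5.5 mm, 16 mm to +y of the middle); z points out of the face with display and keys. Point is half-way up, 18 mm above its back.
- key_center (a point): Bystander: Morse paddle key with dark steel base 85 by 75 by 22 mm and red paddles, 0.8 kg, 47 mm high, on the desk; point at the base's centre, 11 mm up. It lies to one side of the chest, the radio to the other; which is which varies.
- mug: Bystander: blue mug, 76 mm across, 90 mm high, at the right behind the chest; origin under its centre.
- speaker: Bystander: grey loudspeaker box 100 by 120 by 110 mm, at the left behind the chest; origin under its centre.
Mind the look-alikes: they are no part of the job. Leave any green, pink or purple look-alike of the part that bears radio_center alone.

How it is judged:
By the outcome, as a careful person would: the job done as asked, in the order asked, and still so for the second after the job is handed in, with the robot touching nothing.
It also fails if it takes over 72 s, if anything falls off the work surface, if the arm or the gripper's body presses on something with over 40 N, if the wrist force passes 120 N, or if a joint passes its speed limit or range.

## Working session

There is one attempt and no reset: what is moved stays moved. The work goes in short steps, Python scripts to look and compute and a tool call to move; the robot and the scene stay as the last step left them, time stands still between calls to the robot, and variables do not carry over. Pictures are saved under pics/ and viewed, and the job is handed in when it is done.

Besides the shell and the picture viewer there is one more tool, called after ">>>" in YAML: its name, and indented under it one key for each argument. drive_tool: Moves the arm, as the interface text tells. Its arguments: {"type":"object","properties":{"rows":{"type":"array","items":{"type":"array","items":{"type":"number"}}},"squeeze":{"type":"number"}},"required":["rows"]}

```bash
mkdir -p pics
cat > h.py <<'E'
import numpy as np, cv2
from workcell import manip, viewer
def snap(name,fn):
    c=viewer.camera(name); cv2.imwrite('pics/'+fn,c['frame'][:,:,::-1]); np.savez('pics/'+fn+'.npz',**c); return c
def pts(c):
    d=c['depth'];v,u=np.mgrid[:d.shape[0],:d.shape[1]]
    P=np.stack([(u-c['cx'])/c['fx']*d,(v-c['cy'])/c['fy']*d,d],-1)
    T=np.linalg.inv(c['camera_from_world'])
    return P@T[:3,:3].T+T[:3,3]
E
python3 - <<'E'
from h import *
s=manip.state(); print(s)
for n in('top','side'):
    c=snap(n,n+'0.png'); print(np.linalg.inv(c['camera_from_world']).round(3),c['fx'],c['cx'],c['cy'])
E
```

```text
{'t': 0.0, 'joint_pos': array([ 1.19854847e+00,  3.53625913e-01,  1.63413592e+00,  1.16128924e-05,
        1.15518719e+00, -2.41471235e-03]), 'joint_vel': array([ 0.00062742,  0.00058884, -0.00032854, -0.00046404,  0.00165698,
       -0.00238467]), 'tau': array([ 1.92904699e-03, -6.05241823e+01, -3.42075169e+01,  8.11883228e-05,
        9.51086171e-03,  2.27425426e-05]), 'position': array([0.22572665, 0.58225238, 0.19187483]), 'tool_rot': array([-1.31520838e-04,  1.83866797e-01,  9.82950935e-01, -6.65329306e-04]), 'wrist_force': array([ 0.25085405, -0.35681393, -0.24678662]), 'torque': array([ 0.00172016,  0.00465111, -0.01625008]), 'finger_gap': 0.9973186195611511}
[[ 0.119 -0.97   0.214  0.234]
 [-0.993 -0.117  0.021 -0.086]
 [ 0.005 -0.215 -0.977  1.365]
 [ 0.     0.     0.     1.   ]] 402.4619780536816 260.8311309832543 191.1897223408691
[[ 0.555 -0.647  0.523 -0.291]
 [-0.832 -0.44   0.339 -0.589]
 [ 0.011 -0.623 -0.782  1.296]
 [ 0.     0.     0.     1.   ]] 468.106227426889 258.15133104184173 194.48717905454006
```

View pics/top0.png

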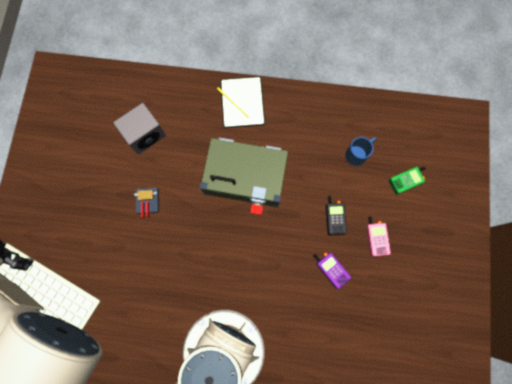

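View pics/side0.png

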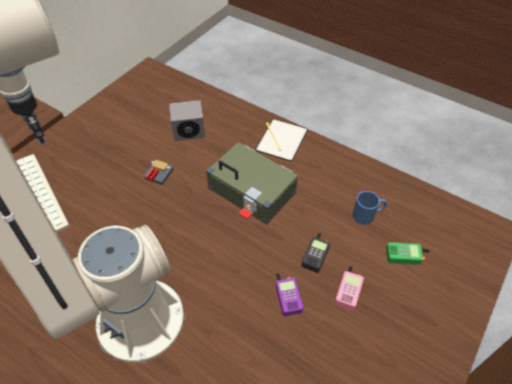

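The top view shows the chest at about (245,170) with its red tab at (257,210), the dark radio at (336,218) and the key at (147,200). The purple, pink and green look-alikes lie to the right. The side view agrees.

Run:
```python
from h import *
from types import SimpleNamespace
for n in('top','side'):
    c=dict(np.load(f'pics/{n}0.png.npz')); P=pts(c); f=c['frame'].astype(int); hsv=cv2.cvtColor(c['frame'],cv2.COLOR_RGB2HSV)
    reg=(P[...,0]>.3)&(P[...,0]<.95)&(P[...,1]>-.45)&(P[...,1]<.3)
    lid=reg&(abs(P[...,2]-.097)<.008)&(P[...,1]>-.3)&(P[...,1]<.15)
    k=cv2.connectedComponentsWithStats(lid.astype(np.uint8))
    i=1+np.argmax(k[2][1:,4]); q=P[k[1]==i]
    print(n,'lid',len(q),q.mean(0).round(4),cv2.minAreaRect((q[:,:2]*1000).astype(np.float32)), np.median(q[:,2]))
    red=reg&((hsv[...,0]<8)|(hsv[...,0]>172))&(hsv[...,1]>180)&(hsv[...,2]>120)
    k=cv2.connectedComponentsWithStats(red.astype(np.uint8))
    for i in range(1,k[0]):
        if k[2][i,4]>8: q=P[k[1]==i]; print('red',k[2][i],k[3][i].round(),np.median(q,0).round(4),q.min(0).round(3),q.max(0).round(3))
    hd=reg&(P[...,2]>.115)&(P[...,2]<.16)&(P[...,1]>-.3)&(P[...,1]<.15); k=cv2.connectedComponentsWithStats(hd.astype(np.uint8))
    for i in range(1,k[0]):
        if k[2][i,4]>8: q=P[k[1]==i]; print('handle',k[2][i],q.mean(0).round(4),q.min(0).round(3),q.max(0).round(3))
    rd=reg&(P[...,2]>.028)&(P[...,2]<.045); k=cv2.connectedComponentsWithStats(rd.astype(np.uint8))
    for i in range(1,k[0]):
        if k[2][i,4]>60: q=P[k[1]==i]; print('radio',k[2][i],q.mean(0).round(4),cv2.minAreaRect((q[:,:2]*1000).astype(np.float32)),np.median(q[:,2]), f[k[1]==i].mean(0).round())
```

```text
top lid 4059 [0.5776 0.0019 0.0966] ((576.2828979492188, 4.8495635986328125), (262.01708984375, 192.29867553710938), 86.7610092163086) 0.09662497950651971
red [250 205  13  10 109] [256. 210.] [ 0.4615 -0.0499  0.0357] [ 0.447 -0.07  -0.007] [ 0.481 -0.027  0.057]
handle [210 175  25   9  99] [0.5288 0.0659 0.1352] [0.522 0.028 0.117] [0.537 0.106 0.143]
radio [326 203  20  32 552] [ 0.4623 -0.3171  0.0354] ((463.8033752441406, -317.893310546875), (104.92320251464844, 60.89726257324219), 9.172654151916504) 0.03539784257587886 [113. 116. 102.]
radio [250 204  13  11  94] [ 0.4623 -0.0491  0.0371] ((462.65826416015625, -48.974853515625), (35.51963424682617, 29.38727569580078), 85.75120544433594) 0.03676171286657348 [236.  59.  50.]
radio [367 224   9  33 170] [ 0.4167 -0.4403  0.0347] ((407.0006103515625, -439.3685607910156), (105.77125549316406, 25.50648307800293), 3.9309661388397217) 0.03471987603571469 [229. 174. 185.]
radio [317 253  28  17 234] [ 0.3168 -0.3086  0.0357] ((323.53729248046875, -312.94268798828125), (88.62932586669922, 46.69883728027344), 88.7724838256836) 0.03605400
[... 837 characters left out ...]
-381.77874755859375), (31.252107620239258, 73.46480560302734), 13.840679168701172) 0.03670866237655679 [55. 67. 81.]
radio [302 237  29  33 552] [ 0.4594 -0.3225  0.0351] ((462.80181884765625, -321.3511962890625), (108.87555694580078, 60.00702667236328), 8.968045234680176) 0.03508220569883347 [112. 113. 101.]
radio [336 271  17  29 127] [ 0.4186 -0.4424  0.0352] ((406.6429443359375, -440.0614013671875), (100.67324829101562, 21.260059356689453), 1.4553807973861694) 0.035171516855952545 [230. 187. 188.]
radio [276 278  24  19 227] [ 0.316  -0.3121  0.0357] ((306.8083190917969, -311.66314697265625), (63.82046890258789, 59.478023529052734), 44.82963180541992) 0.03585923603078944 [186. 157. 179.]
```

```bash
cat >> h.py <<'E'
from scipy.spatial.transform import Rotation as R
def pose(s=None):
    s=s or manip.state(); q=s['tool_rot']; return np.array(s['position']),R.from_quat([q[1],q[2],q[3],q[0]])
def toolR(yaw_y,tilt=0.,about=None):
    "tool z down, tool y at world heading yaw_y(deg); then tilt deg about tool y (+: z leans toward +tool x) "
    y=np.array([np.cos(np.radians(yaw_y)),np.sin(np.radians(yaw_y)),0]); z=np.array([0,0,-1.]); x=np.cross(y,z)
    return R.from_matrix(np.stack([x,y,z],1))*R.from_euler('y',tilt,degrees=True)
def delta(p,Rt,p0=None,R0=None):
    if p0 is None: p0,R0=pose()
    rv=(R0.inv()*Rt).as_rotvec(degrees=True); d=R0.inv().apply(np.array(p)-p0)*100
    print('turn',rv.round(1),'shift cm',d.round(2)); return rv,d
def wristpts(c,p,Rt):
    d=c['depth'];v,u=np.mgrid[:d.shape[0],:d.shape[1]]
    P=np.stack([(u-c['cx'])/c['fx']*d,(v-c['cy'])/c['fy']*d,d],-1); T=c['tool_from_camera']
    P=P@T[:3,:3].T+T[:3,3]; return Rt.apply(P.reshape(-1,3)).reshape(P.shape)+p
E
python3 - <<'E'
from h import *
delta([.42,0.0,.33],toolR(86.6))
print(toolR(86.6).as_matrix().round(2))
E
```

```text
turn [ -0.1  -0.  -17.8] shift cm [-39.16 -47.29 -13.75]
[[-1.    0.06  0.  ]
 [ 0.06  1.    0.  ]
 [ 0.    0.   -1.  ]]
```

>>> drive_tool:
  rows:
    - [0, 0, 0, 0, 0, -13.8, 1]
    - [0, 0, -5, -10, -12, -13.8, 1]
    - [0, 0, -10, -20, -24, -13.8, 1]
    - [0, 0, -18, -30, -36, -13.8, 1]
    - [0, 0, -18, -39, -47.3, -13.8, 1]
    - [0, 0, -18, -39, -47.3, -13.8, 1]
    - [0, 0, -18, -39, -47.3, -13.8, 1]
    - [0, 0, -18, -39, -47.3, -13.8, 1]
    - [0, 0, -18, -39, -47.3, -13.8, 1]
    - [0, 0, -18, -39, -47.3, -13.8, 1]

```text
t: 1.35
position: [0.4002, 0.055, 0.3267]
tool_rot: [0.0, 0.028, 1.0, 0.0]
wrist_force: [1.6, 0.6, -0.2]
finger_gap: 0.997
```

>>> drive_tool:
  rows:
    - [0, 0, 0, 0, 0, 0, 1]
    - [0, 0, 0, 0, 0, 0, 1]

```text
t: 1.6
position: [0.3998, 0.0568, 0.3262]
tool_rot: [-0.0, 0.029, 1.0, 0.0]
wrist_force: [-0.3, 0.4, -0.8]
finger_gap: 1.003
```

Run:
```python
from h import *
s=manip.state(); p,Rt=pose(s); print(s['t'],p,s['joint_pos'].round(2),Rt.as_matrix().round(3),s['joint_vel'].round(3))
c=snap('wrist','w1.png'); P=wristpts(c,p,Rt); print(c['tool_from_camera'].round(3))
np.savez('pics/w1P.npz',P=P,p=p,M=Rt.as_matrix())
c=snap('top','t1.png')
```

```text
1.6 [0.39984633 0.05681508 0.32618418] [ 0.14 -0.12  1.88  0.    1.38 -1.38] [[-0.998  0.057 -0.001]
 [ 0.057  0.998  0.   ]
 [ 0.001  0.    -1.   ]] [0.042 0.001 0.002 0.001 0.    0.001]
[[ 0.001 -0.959 -0.284  0.072]
 [ 1.     0.     0.002  0.   ]
 [-0.002 -0.284  0.959 -0.18 ]
 [ 0.     0.     0.     1.   ]]
```

View pics/w1.png

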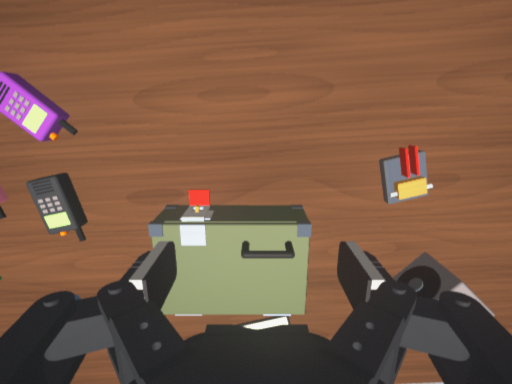

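Run:
```python
from h import *
P=np.load('pics/w1P.npz')['P']; c=dict(np.load('pics/w1.png.npz')); hsv=cv2.cvtColor(c['frame'],cv2.COLOR_RGB2HSV)
ok=c['depth']>.05
red=ok&((hsv[...,0]<8)|(hsv[...,0]>172))&(hsv[...,1]>170)&(hsv[...,2]>120)&(P[...,2]<.06)
q=P[red]; print('red',len(q),np.median(q,0),cv2.minAreaRect((q[:,:2]*1000).astype(np.float32)))
lid=ok&(abs(P[...,2]-.097)<.004); q=P[lid]; print('lid',len(q),q.mean(0),cv2.minAreaRect((q[:,:2]*1000).astype(np.float32)))
hd=ok&(P[...,2]>.131)&(P[...,2]<.145)&(P[...,0]>.45); q=P[hd]; print('handle',len(q),q.mean(0),cv2.minAreaRect((q[:,:2]*1000).astype(np.float32)),q[:,2].max())
```

```text
red 759 [0.4347709  0.30859591 0.03767747] ((446.16595458984375, 137.74703979492188), (48.79438400268555, 437.225830078125), 8.199507713317871)
lid 12456 [0.57808991 0.01631483 0.09691996] ((584.1251220703125, 133.2317352294922), (520.9822387695312, 184.9945068359375), 86.56356048583984)
handle 410 [0.53128463 0.06688165 0.13610697] ((532.122314453125, 67.04579162597656), (80.48939514160156, 10.244606971740723), 86.58708953857422) 0.13973573474352224
```

Run:
```python
from h import *
P=np.load('pics/w1P.npz')['P']; c=dict(np.load('pics/w1.png.npz')); hsv=cv2.cvtColor(c['frame'],cv2.COLOR_RGB2HSV)
ok=c['depth']>.05
red=ok&((hsv[...,0]<8)|(hsv[...,0]>172))&(hsv[...,1]>170)&(hsv[...,2]>120)&(P[...,2]<.06)&(P[...,1]<.1)
q=P[red]; print('red',len(q),np.median(q,0),cv2.minAreaRect((q[:,:2]*1000).astype(np.float32)))
lid=ok&(abs(P[...,2]-.097)<.003)&(P[...,0]>.47)&(P[...,1]>-.15)&(P[...,1]<.17); lid=cv2.morphologyEx(lid.astype(np.uint8),cv2.MORPH_OPEN,np.ones((9,9)))>0
q=P[lid]; print('lid',len(q),q.mean(0),cv2.minAreaRect((q[:,:2]*1000).astype(np.float32)))
a=np.radians(-3.4); ex=np.array([np.cos(a),np.sin(a)]); ey=np.array([-np.sin(a),np.cos(a)])
u=q[:,:2]@ex; v=q[:,:2]@ey
print('extent x',np.percentile(u,[0.2,99.8]),'y',np.percentile(v,[.2,99.8]))
for n,(x,y) in dict(handle=(532.1,67.0)).items():
    C=np.array([x,y])/1e3-(-.0525*ex+.06*ey); print('C from',n,C)
qr=P[red][:,:2].mean(0); print('C from tab',qr, qr-(-.1115*ex-.06*ey))
uc=np.percentile(u,99.8)-.0875; vc=(np.percentile(v,.2)+np.percentile(v,99.8))/2; print('C lid',uc*ex+vc*ey)
```

```text
red 313 [ 0.4641831  -0.04865579  0.03711282] ((467.153564453125, -54.504127502441406), (32.94827651977539, 46.96784210205078), 0.2689732611179352)
lid 10911 [0.58472265 0.01766186 0.09681103] ((582.3284912109375, 9.368637084960938), (249.1178436279297, 174.0215606689453), 86.70867156982422)
extent x [0.49407512 0.66687268] y [-0.07807908  0.16743042]
C from handle [0.58094921 0.00399203]
C from tab [ 0.46432174 -0.04889914] [0.57918386 0.00438259]
C lid [0.58100244 0.01023654]
```

```bash
cat >> h.py <<'E'
C=np.array([.580,.0037]); YAW=-3.4
_a=np.radians(YAW); EX=np.array([np.cos(_a),np.sin(_a),0]); EY=np.array([-np.sin(_a),np.cos(_a),0]); EZ=np.array([0,0,1.])
def ch(x,y,z): return np.array([C[0],C[1],0])+x*EX+y*EY+z*EZ
def tabpose(th,a,out=.021,past=.012,al=.057):
    x=-.0945-al*np.sin(th)-out*np.cos(th); z=.091-al*np.cos(th)+out*np.sin(th)
    Rt=toolR(90+YAW,-a); return ch(x,-.06,z)+past*Rt.apply([0,0,1]),Rt
E
python3 - <<'E'
from h import *
p,Rt=tabpose(0.05,30); zz=Rt.apply([0,0,1]); print(zz)
delta(p-.1*zz,Rt); delta(p,Rt,p-.1*zz,Rt); print(p)
E
```

```text
[ 0.49911991 -0.02965319 -0.8660254 ]
turn [  0.1 -30.    0.3] shift cm [ -2.05 -10.36  21.48]
turn [0. 0. 0.] shift cm [-0.  0. 10.]
[ 0.46431676 -0.04953295  0.02472849]
```

>>> drive_tool:
  rows:
    - [0, -10, 0, -1, -5, 5, 1]
    - [0, -20, 0, -2, -10.4, 10, 1]
    - [0, -30, 0.3, -2, -10.4, 15, 1]
    - [0, -30, 0.3, -2, -10.4, 21.5, 1]
    - [0, -30, 0.3, -2, -10.4, 21.5, 1]
    - [0, -30, 0.3, -2, -10.4, 21.5, 1]
    - [0, -30, 0.3, -2, -10.4, 21.5, 1]

```text
t: 2.58
position: [0.4156, -0.0472, 0.1127]
tool_rot: [0.259, 0.029, 0.965, -0.007]
wrist_force: [0.4, -0.3, -0.5]
finger_gap: 1.002
```

Run:
```python
from h import *
s=manip.state();print(s['joint_pos'].round(2))
p0,R0=pose(s)
c=snap('wrist','w2.png');P=wristpts(c,p0,R0); hsv=cv2.cvtColor(c['frame'],cv2.COLOR_RGB2HSV)
red=(c['depth']>.05)&((hsv[...,0]<8)|(hsv[...,0]>172))&(hsv[...,1]>170)&(hsv[...,2]>120)
n,l,st,_=cv2.connectedComponentsWithStats(red.astype(np.uint8))
for i in range(1,n):
    if st[i,4]>80: q=P[l==i]; print(st[i],q.mean(0),cv2.minAreaRect((q[:,:2]*1000).astype(np.float32)))
p,Rt=tabpose(0.05,30); delta(p,Rt)
```

```text
[-0.17 -0.08  2.52  0.32  0.18 -1.98]
[238 180  37  21 744] [ 0.46147355 -0.04954253  0.03676963] ((470.8193664550781, -50.571598052978516), (42.70866012573242, 41.63114547729492), 87.8707504272461)
turn [ 0.1  0.1 -0. ] shift cm [ 0.26  0.06 10.07]
```

View pics/w2.png

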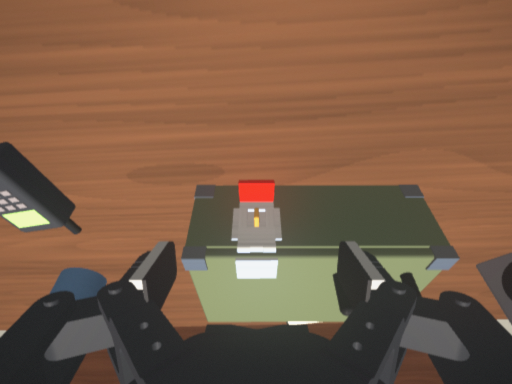

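The tab sits centred between the jaws, at (256,190), and its measured y of -0.0495 matches the model. Descending.

>>> drive_tool:
  rows:
    - [0, 0, 0, 0.1, 0, 4, 1]
    - [0, 0, 0, 0.2, 0, 7, 1]
    - [0, 0, 0, 0.2, 0, 10, 1]
    - [0, 0, 0, 0.2, 0, 10, 1]

```text
t: 3.12
position: [0.4695, -0.0489, 0.0526]
tool_rot: [0.243, 0.032, 0.969, -0.008]
wrist_force: [0.9, 0.2, -0.2]
finger_gap: 1.003
```

>>> drive_tool:
  rows:
    - [0, 0, 0, 0, 0, 0, -1]
    - [0, 0, 0, 0, 0, 0, -1]
    - [0, 0, 0, 0, 0, 0, -1]
    - [0, 0, 0, 0, 0, 0, -1]
    - [0, 0, 0, 0, 0, 0, -1]
    - [0, 0, 0, 0, 0, 0, -1]
  squeeze: 30

```text
t: 3.88
position: [0.4663, -0.0493, 0.0509]
tool_rot: [0.241, 0.03, 0.97, -0.009]
wrist_force: [0.0, -0.6, -0.3]
finger_gap: 0.004
```

Run:
```python
from h import *
s=manip.state();print(s['joint_pos'].round(2),s['position'],s['finger_gap'],s['wrist_force'])
snap('wrist','w3.png')
p0,R0=tabpose(0.05,30)
for th,a in [(.35,27),(.7,23),(1.05,20),(1.4,16),(1.75,13),(2.1,10),(2.4,8)]:
    p,Rt=tabpose(th,a); delta(p,Rt,p0,R0)
```

```text
[-0.13  0.19  2.46  1.38  0.03 -3.02] [ 0.46633038 -0.04934319  0.05087257] 0.003955082297947713 [ 0.02347165 -0.64202488 -0.29188312]
turn [ 0.  3. -0.] shift cm [ 0.92 -0.   -1.6 ]
turn [ 0.  7. -0.] shift cm [ 1.36 -0.   -3.69]
turn [ 0. 10.  0.] shift cm [ 1.05 -0.   -5.78]
turn [ 0. 14. -0.] shift cm [ 0.06 -0.   -7.62]
turn [ 0. 17. -0.] shift cm [-1.51 -0.   -8.99]
turn [ 0. 20.  0.] shift cm [-3.45 -0.   -9.71]
turn [ 0. 22. -0.] shift cm [-5.23  0.   -9.75]
```

View pics/w3.png

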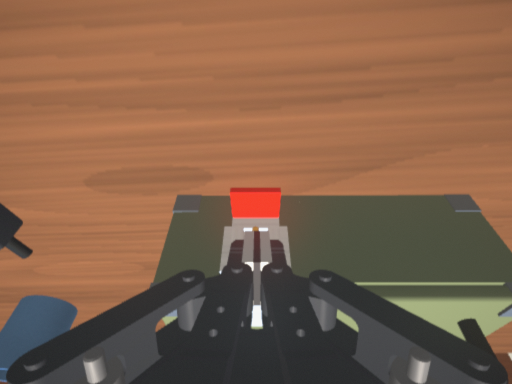

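The jaws closed on nothing. The tilt of 30° drove joint 5 to its singular limit, so the tool stopped about 26 mm above the tab. I'll back off and use a 12° tilt.

Run:
```python
from h import *
p,Rt=tabpose(0.05,12,past=.011); 
delta(p+[-.01,0,.1],Rt); print(p)
```

```text
turn [-0.2 15.9 -0.2] shift cm [-2.05 -0.11 -7.24]
[ 0.46061032 -0.04931274  0.02436117]
```

>>> drive_tool:
  rows:
    - [0, 0, 0, 0, 0, -2.5, 1]
    - [0, 0, 0, 0, 0, -5, 1]
    - [0, 8, 0, -1, 0, -7, 1]
    - [0, 16, 0, -2, -0.1, -7.2, 1]
    - [0, 16, 0, -2, -0.1, -7.2, 1]
    - [0, 16, 0, -2, -0.1, -7.2, 1]
    - [0, 16, 0, -2, -0.1, -7.2, 1]
    - [0, 16, 0, -2, -0.1, -7.2, 1]

```text
t: 4.92
position: [0.4487, -0.0482, 0.1222]
tool_rot: [0.103, 0.031, 0.994, -0.003]
wrist_force: [-0.2, 0.6, -0.2]
finger_gap: 1.002
```

Run:
```python
from h import *
s=manip.state();print(s['joint_pos'].round(2),s['joint_vel'].round(2))
p,Rt=tabpose(0.05,12,past=.011); delta(p,Rt)
```

```text
[-0.12  0.06  2.21  0.02  0.66 -1.64] [ 0.    0.   -0.01 -0.02  0.01  0.02]
turn [-0.  -0.2 -0.2] shift cm [ 0.83 -0.03  9.83]
```

>>> drive_tool:
  rows:
    - [0, 0, 0, 0.8, 0, 4, 1]
    - [0, 0, 0, 0.8, 0, 7, 1]
    - [0, 0, 0, 0.8, 0, 9.8, 1]
    - [0, 0, 0, 0.8, 0, 9.8, 1]
    - [0, 0, 0, 0.8, 0, 9.8, 1]

```text
t: 5.55
position: [0.462, -0.05, 0.0264]
tool_rot: [0.103, 0.031, 0.994, -0.004]
wrist_force: [-0.1, 0.2, -0.9]
finger_gap: 0.999
```

Run:
```python
from h import *
s=manip.state();print(s['joint_pos'].round(2),s['joint_vel'].round(2),s['position'],s['wrist_force'])
snap('wrist','w4.png')
```

```text
[-0.12  0.28  2.26  0.02  0.4  -1.65] [ 0.   -0.02 -0.01 -0.   -0.    0.01] [ 0.46202989 -0.05002623  0.02638512] [-0.11121453  0.18285863 -0.85489028]
```

View pics/w4.png

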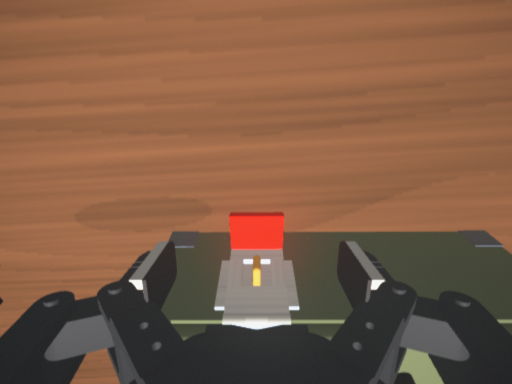

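The tab, at (256,230), is centred and coincides with where the shut fingertips appeared earlier at (256,228). Closing.

>>> drive_tool:
  rows:
    - [0, 0, 0, 0, 0, 0.4, 1]
    - [0, 0, 0, 0, 0, 0.4, -1]
    - [0, 0, 0, 0, 0, 0.4, -1]
    - [0, 0, 0, 0, 0, 0.4, -1]
    - [0, 0, 0, 0, 0, 0.4, -1]
    - [0, 0, 0, 0, 0, 0.4, -1]
    - [0, 0, 0, 0, 0, 0.4, -1]
  squeeze: 30

```text
t: 6.48
position: [0.4634, -0.0502, 0.0223]
tool_rot: [0.103, 0.031, 0.994, -0.004]
wrist_force: [0.2, -0.1, 0.4]
finger_gap: -0.003
```

Run:
```python
from h import *
s=manip.state();print(s['joint_pos'].round(2),s['position'],s['wrist_force'],s['finger_gap'])
snap('wrist','w5.png')
p0,R0=tabpose(0.05,12)
for th in [.35,.7,1.05,1.4,1.75,2.1,2.4,2.6]:
    a=12; p,Rt=tabpose(th,a); delta(p,Rt,p0,R0)
```

```text
[-0.12  0.29  2.26  0.02  0.38 -1.65] [ 0.46343998 -0.05023408  0.0222545 ] [ 0.21071452 -0.10949432  0.44329814] -0.0028433239574871647
turn [0. 0. 0.] shift cm [ 1.31 -0.   -1.25]
turn [0. 0. 0.] shift cm [ 2.3  -0.   -3.13]
turn [0. 0. 0.] shift cm [ 2.58 -0.   -5.22]
turn [0. 0. 0.] shift cm [ 2.12 -0.   -7.29]
turn [0. 0. 0.] shift cm [ 0.99 -0.   -9.07]
turn [0. 0. 0.] shift cm [ -0.69  -0.   -10.36]
turn [0. 0. 0.] shift cm [ -2.41   0.   -10.95]
turn [0. 0. 0.] shift cm [ -3.62  -0.   -11.04]
```

View pics/w5.png

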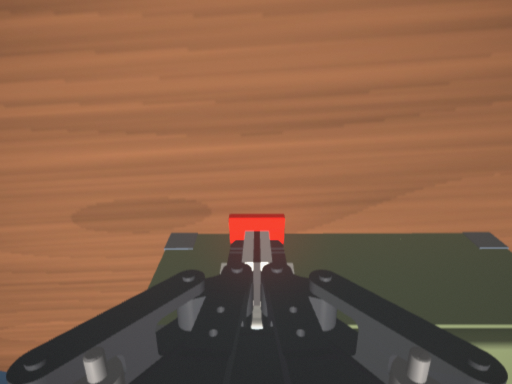

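Run:
```python
from h import *
c=dict(np.load('pics/w5.png.npz')); p,Rt=pose(); P=wristpts(c,p,Rt)
T=c['tool_from_camera']
for v in range(214,300,5): print(v,[ (c['depth'][v,u].round(4),P[v,u].round(4).tolist(),c['frame'][v,u].tolist()) for u in(251,)], P[v,236].round(3))
c=snap('side','s5.png');snap('top','t5.png')
im=cv2.imread('pics/s5.png'); cv2.imwrite('pics/s5c.png',cv2.resize(im[140:260,160:320],None,fx=5,fy=5))
```

```text
214 [(np.float32(0.1784), [0.4509, -0.0524, 0.0328], [165, 59, 47])] [ 0.45  -0.062  0.033]
219 [(np.float32(0.1727), [0.4506, -0.0523, 0.0391], [247, 66, 49])] [ 0.451 -0.062  0.038]
224 [(np.float32(0.1761), [0.4553, -0.0526, 0.0378], [247, 67, 47])] [ 0.455 -0.062  0.038]
229 [(np.float32(0.1793), [0.4599, -0.053, 0.0367], [247, 70, 53])] [ 0.459 -0.063  0.037]
234 [(np.float32(0.1468), [0.4434, -0.0513, 0.0646], [140, 123, 118])] [ 0.464 -0.063  0.036]
239 [(np.float32(0.1418), [0.4427, -0.0511, 0.0699], [139, 123, 117])] [ 0.467 -0.064  0.037]
244 [(np.float32(0.1346), [0.4405, -0.0508, 0.0769], [138, 122, 117])] [ 0.446 -0.059  0.069]
249 [(np.float32(0.1298), [0.4395, -0.0507, 0.0818], [138, 123, 118])] [ 0.445 -0.059  0.075]
254 [(np.float32(0.1257), [0.4389, -0.0506, 0.0861], [136, 123, 118])] [ 0.444 -0.058  0.08 ]
259 [(np.float32(0.1209), [0.4376, -0.0504, 0.0909], [135, 123, 118])] [ 0.442 -0.058  0.085]
264 [(np.float32(0.1177), [0.4373, -0.0503, 0.0944], [247, 247, 247])] [ 0.433 -0.056  0.099]
269 [(np.float32(0.1117), [0.435, -0.05, 0.0999], [153, 143, 136])] [ 0.433 -0.056  0.102]
274 [(np.float32(0.109), [0.4348, -0.05, 0.1029], [68, 53, 54])] [ 0.434 -0.056  0.103]
279 [(np.float32(0.1096), [0.437, -0.0501, 0.1034], [65, 54, 55])] [ 0.432 -0.055  0.108]
284 [(np.float32(0.1096), [0.4387, -0.0502, 0.1044], [72, 66, 67])] [ 0.432 -0.055  0.11 ]
289 [(np.float32(0.1116), [0.4421, -0.0505, 0.1038], [74, 69, 71])] [ 0.432 -0.055  0.113]
294 [(np.float32(0.1122), [0.4443, -0.0506, 0.1044], [72, 69, 70])] [ 0.425 -0.054  0.122]
299 [(np.float32(0.1128), [0.4466, -0.0508, 0.105], [72, 69, 72])] [ 0.425 -0.054  0.124]
```

View pics/s5c.png

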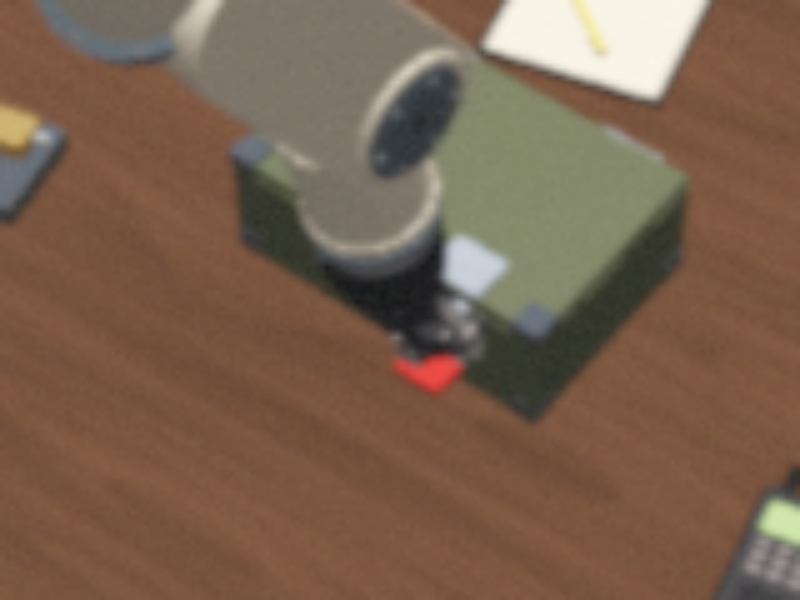

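Run:
```python
from h import *
c=dict(np.load('pics/w5.png.npz')); T=c['tool_from_camera']; Ti=np.linalg.inv(T)
for z in (0,-.019,-.04):
    q=Ti@[0,0,z,1]; print(z,q[:3].round(4), c['fx']*q[0]/q[2]+c['cx'], c['fy']*q[1]/q[2]+c['cy'])
d=c['depth'];v,u=np.mgrid[:384,:512]
X=np.stack([(u-c['cx'])/c['fx']*d,(v-c['cy'])/c['fy']*d,d],-1)@T[:3,:3].T+T[:3,3]
for vv in range(228,262,2): print(vv,X[vv,247].round(4),X[vv,262].round(4))
im=cv2.imread('pics/w5.png'); cv2.imwrite('pics/w5c.png',cv2.resize(im[190:310,180:340],None,fx=5,fy=5))
s=manip.state(); print(s['wrist_force'],s['position'])
```

```text
0 [-0.0006  0.0182  0.1936] 255.68552312342538 220.85249385511437
-0.019 [-0.0005  0.0236  0.1753] 255.65070796419855 231.97790655594477
-0.04 [-0.0005  0.0296  0.1552] 255.60271835594546 247.31330093654094
228 [ 0.0014 -0.0056 -0.0159] [ 0.0017  0.0041 -0.0166]
230 [ 0.0003 -0.0056 -0.0167] [-0.0006  0.0042 -0.0144]
232 [ 0.0111 -0.0046 -0.0438] [ 0.0107  0.0035 -0.0428]
234 [ 0.011  -0.0046 -0.0461] [ 0.0113  0.0034 -0.0469]
236 [ 0.0108 -0.0045 -0.0481] [ 0.0112  0.0034 -0.0492]
238 [ 0.0108 -0.0044 -0.0507] [ 0.011   0.0033 -0.0511]
240 [ 0.0106 -0.0044 -0.0526] [ 0.011   0.0033 -0.0535]
242 [ 0.0112 -0.0042 -0.0561] [ 0.0108  0.0032 -0.0552]
244 [ 0.0115 -0.0042 -0.0589] [ 0.0112  0.0032 -0.0582]
246 [ 0.0115 -0.0041 -0.0609] [ 0.0107  0.0031 -0.0595]
248 [ 0.0108 -0.0041 -0.0616] [ 0.0114  0.0031 -0.0628]
250 [ 0.0109 -0.004  -0.0638] [ 0.0112  0.003  -0.0644]
252 [ 0.0109 -0.0039 -0.0657] [ 0.0105  0.003  -0.0651]
254 [ 0.0113 -0.0039 -0.0684] [ 0.0112  0.003  -0.0682]
256 [ 0.0109 -0.0038 -0.0696] [ 0.0107  0.0029 -0.0691]
258 [ 0.0116 -0.0037 -0.0726] [ 0.0112  0.0029 -0.0718]
260 [ 0.0109 -0.0037 -0.073 ] [ 0.0111  0.0029 -0.0734]
[-0.28773666  0.54826514 -0.02972022] [ 0.46344939 -0.050227    0.02224782]
```

View pics/w5c.png

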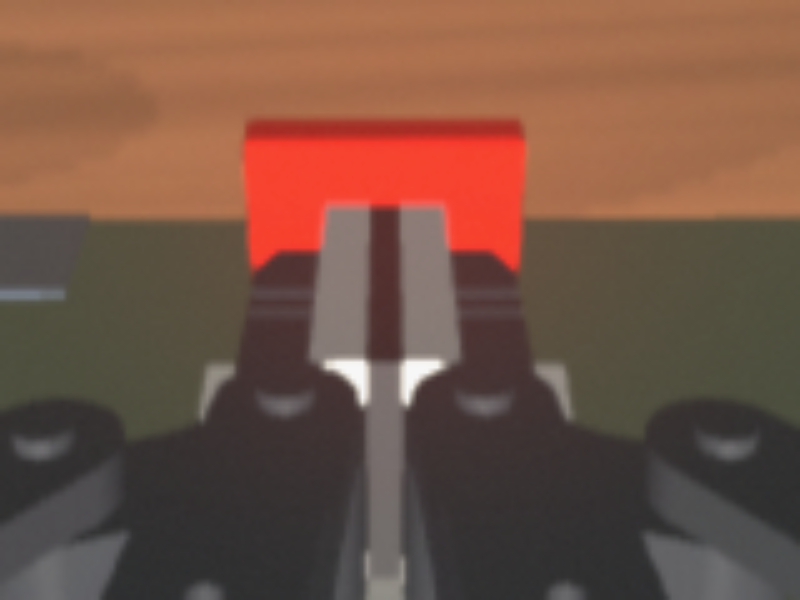

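Run:
```python
from h import *
for f in('w5','w4'):
    c=dict(np.load(f'pics/{f}.png.npz')); T=c['tool_from_camera']
    d=c['depth'];v,u=np.mgrid[:384,:512]
    X=np.stack([(u-c['cx'])/c['fx']*d,(v-c['cy'])/c['fy']*d,d],-1)@T[:3,:3].T+T[:3,3]
    for vv,uu in[(300,256),(320,256),(340,256),(360,256),(380,256),(340,220),(370,220),(335,180),(365,180),(243,170),(246,168),(300,120),(345,35),(290,150)]: print(f,vv,uu,X[vv,uu].round(4),c['frame'][vv,uu])
```

```text
w5 300 256 [-0.0073  0.0002 -0.0762] [114 109 107]
w5 320 256 [-0.0309  0.0002 -0.0614] [133 131 124]
w5 340 256 [ 0.0103  0.0002 -0.1169] [45 46 47]
w5 360 256 [ 0.0113  0.0002 -0.1244] [45 47 47]
w5 380 256 [ 0.0115  0.0002 -0.1302] [43 44 45]
w5 340 220 [ 0.0179 -0.0088 -0.1247] [44 46 47]
w5 370 220 [ 0.0205 -0.0074 -0.1353] [42 44 46]
w5 335 180 [-0.0078 -0.0285 -0.0959] [45 47 48]
w5 365 180 [ 0.0202 -0.0162 -0.1338] [43 44 45]
w5 243 170 [-0.0249 -0.0673  0.0157] [81 77 75]
w5 246 168 [-0.0255 -0.0677  0.0118] [81 77 74]
w5 300 120 [-0.1004 -0.1314  0.0457] [173 116  81]
w5 345 35 [-0.1696 -0.241   0.0608] [156 106  72]
w5 290 150 [ 0.0119 -0.0377 -0.0959] [49 46 47]
w4 300 256 [-0.0298  0.0002 -0.0469] [145 138 132]
w4 320 256 [-0.0312  0.0002 -0.0611] [222 219 210]
w4 340 256 [ 0.0106  0.0002 -0.1172] [48 49 49]
w4 360 256 [ 0.0117  0.0002 -0.1248] [45 46 47]
w4 380 256 [ 0.0109  0.0002 -0.1297] [39 40 42]
w4 340 220 [ 0.0118 -0.0098 -0.1184] [48 48 48]
w4 370 220 [ 0.0106 -0.0088 -0.1267] [43 45 46]
w4 335 180 [-0.0427 -0.041  -0.0591] [65 67 55]
w4 365 180 [ 0.0202 -0.0162 -0.1338] [43 44 45]
w4 243 170 [ 0.0108 -0.0425 -0.0562] [52 45 43]
w4 246 168 [ 0.011  -0.0424 -0.0599] [52 46 44]
w4 300 120 [ 0.0118 -0.0459 -0.1011] [45 44 45]
w4 345 35 [ 0.012  -0.06   -0.1202] [36 38 39]
w4 290 150 [ 0.0049 -0.0421 -0.0859] [45 43 43]
```

The depth data settles it. The shut fingertips lie 43 mm behind the reported TCP (56 mm when open), and the gripper body starts at -117 mm. The whole gripper is offset by about 43 mm from the stated TCP, so I'll correct for that: open, then go 33 mm deeper.

>>> drive_tool:
  rows:
    - [0, 0, 0, 0, 0, 0, 1]
    - [0, 0, 0, 0, 0, 0, 1]
    - [0, 0, 0, 0, 0, 0, 1]
    - [0, 0, 0, -0.6, 0, 0, 1]
    - [0, 0, 0, -0.6, 0, 1.5, 1]
    - [0, 0, 0, -0.6, 0, 3.3, 1]
    - [0, 0, 0, -0.6, 0, 3.3, 1]
    - [0, 0, 0, -0.6, 0, 3.3, 1]

```text
t: 7.62
position: [0.4763, -0.0511, -0.0085]
tool_rot: [0.103, 0.031, 0.994, -0.004]
wrist_force: [0.5, -0.8, 0.5]
finger_gap: 0.998
```

```bash
cat >> h.py <<'E'
OFF=.043
def tabpose(th,a,out=.021,past=.013,al=.057):
    x=-.0945-al*np.sin(th)-out*np.cos(th); z=.091-al*np.cos(th)+out*np.sin(th)
    Rt=toolR(90+YAW,-a); return ch(x,-.06,z)+(past+OFF)*Rt.apply([0,0,1]),Rt
E
python3 - <<'E'
from h import *
s=manip.state();print(s['joint_pos'].round(2),s['position'],s['wrist_force'])
p,Rt=tabpose(.05,12);delta(p,Rt); snap('wrist','w6.png')
p,Rt=pose(s); print('true tip',p-OFF*Rt.apply([0,0,1]))
E
```

```text
[-0.12  0.37  2.25  0.03  0.31 -1.65] [ 0.47627503 -0.05111258 -0.0084754 ] [ 0.48736613 -0.81958095  0.53257244]
turn [-0.2 -0.1 -0.2] shift cm [0.86 0.09 0.96]
true tip [ 0.46746815 -0.05046072  0.03360802]
```

View pics/w6.png

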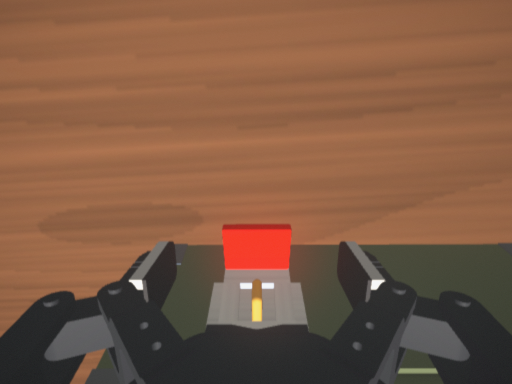

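>>> drive_tool:
  rows:
    - [0, 0, 0, 0.8, 0.1, 0.3, 1]
    - [0, 0, 0, 0.8, 0.1, 1.0, 1]
    - [0, 0, 0, 0.8, 0.1, 1.0, -1]
    - [0, 0, 0, 0.8, 0.1, 1.0, -1]
    - [0, 0, 0, 0.8, 0.1, 1.0, -1]
    - [0, 0, 0, 0.8, 0.1, 1.0, -1]
    - [0, 0, 0, 0.8, 0.1, 1.0, -1]
    - [0, 0, 0, 0.8, 0.1, 1.0, -1]
  squeeze: 30

```text
t: 8.68
position: [0.4707, -0.0503, -0.0201]
tool_rot: [0.103, 0.031, 0.994, -0.005]
wrist_force: [-0.1, -7.0, -0.2]
finger_gap: 0.413
```

Run:
```python
from h import *
s=manip.state();print(s['joint_pos'].round(2),s['position'],s['wrist_force'],s['finger_gap'])
snap('wrist','w7.png')
p0,R0=tabpose(0.05,12)
for th in [.2,.35,.5,.7,.9,1.1,1.3,1.5,1.7,1.9,2.1,2.3,2.5]:
    p,Rt=tabpose(th,12); print(th,end=' ');delta(p,Rt,p0,R0)
```

```text
[-0.12  0.39  2.27  0.03  0.27 -1.65] [ 0.47066105 -0.05034626 -0.02005813] [-0.1230027  -6.98178045 -0.1536661 ] 0.4127290728051975
0.2 turn [0. 0. 0.] shift cm [ 0.7   0.   -0.58]
0.35 turn [0. 0. 0.] shift cm [ 1.31 -0.   -1.25]
0.5 turn [0. 0. 0.] shift cm [ 1.81 -0.   -2.01]
0.7 turn [0. 0. 0.] shift cm [ 2.3  -0.   -3.13]
0.9 turn [0. 0. 0.] shift cm [ 2.55 -0.   -4.31]
1.1 turn [0. 0. 0.] shift cm [ 2.56 -0.   -5.53]
1.3 turn [0. 0. 0.] shift cm [ 2.33 -0.   -6.72]
1.5 turn [0. 0. 0.] shift cm [ 1.86 -0.   -7.84]
1.7 turn [0. 0. 0.] shift cm [ 1.19 -0.   -8.84]
1.9 turn [0. 0. 0.] shift cm [ 0.32 -0.   -9.7 ]
2.1 turn [0. 0. 0.] shift cm [ -0.69  -0.   -10.36]
2.3 turn [0. 0. 0.] shift cm [ -1.82  -0.   -10.81]
2.5 turn [0. 0. 0.] shift cm [ -3.01   0.   -11.03]
```

View pics/w7.png

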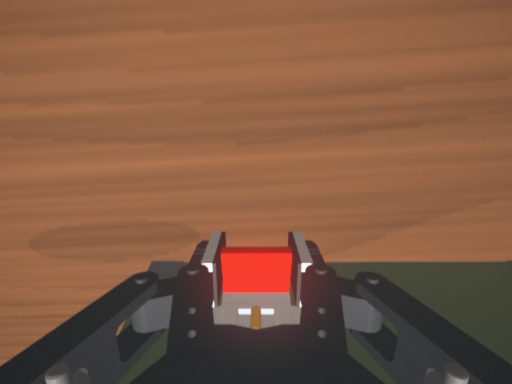

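The tab is held: the gap of 0.413 is about 35 mm, against its 36 mm width. Now swinging the hasp along its arc.

>>> drive_tool:
  rows:
    - [0, 0, 0, 0.4, -0.1, -0.3, -1]
    - [0, 0, 0, 0.7, -0.1, -0.6, -1]
    - [0, 0, 0, 1.3, -0.1, -1.25, -1]
    - [0, 0, 0, 1.8, -0.1, -2.0, -1]
    - [0, 0, 0, 2.3, -0.1, -3.1, -1]
    - [0, 0, 0, 2.5, -0.1, -4.3, -1]
    - [0, 0, 0, 2.55, -0.1, -5.5, -1]
    - [0, 0, 0, 2.55, -0.1, -5.5, -1]

```text
t: 9.72
position: [0.4342, -0.0485, 0.0293]
tool_rot: [0.104, 0.031, 0.994, -0.005]
wrist_force: [2.2, -4.4, -0.9]
finger_gap: 0.413
```

Run:
```python
from h import *
s=manip.state();print(s['joint_pos'].round(2),s['position'],s['wrist_force'],s['torque'],s['finger_gap'])
snap('wrist','w8.png')
p0,R0=tabpose(1.1,12)
for th in [1.3,1.5,1.7,1.9,2.1,2.3,2.5,2.7]:
    p,Rt=tabpose(th,12); print(th,end=' ');delta(p,Rt,p0,R0)
```

```text
[-0.12  0.24  2.32  0.03  0.38 -1.66] [ 0.43419067 -0.04849189  0.02928695] [ 2.16471862 -4.39455057 -0.90789362] [-0.50364491 -0.07074515 -0.01325469] 0.41263957915160665
1.3 turn [0. 0. 0.] shift cm [-0.23 -0.   -1.19]
1.5 turn [0. 0. 0.] shift cm [-0.69 -0.   -2.31]
1.7 turn [0. 0. 0.] shift cm [-1.37  0.   -3.32]
1.9 turn [0. 0. 0.] shift cm [-2.23  0.   -4.17]
2.1 turn [0. 0. 0.] shift cm [-3.25  0.   -4.83]
2.3 turn [0. 0. 0.] shift cm [-4.38  0.   -5.28]
2.5 turn [0. 0. 0.] shift cm [-5.57  0.   -5.5 ]
2.7 turn [0. 0. 0.] shift cm [-6.78  0.   -5.47]
```

View pics/w8.png

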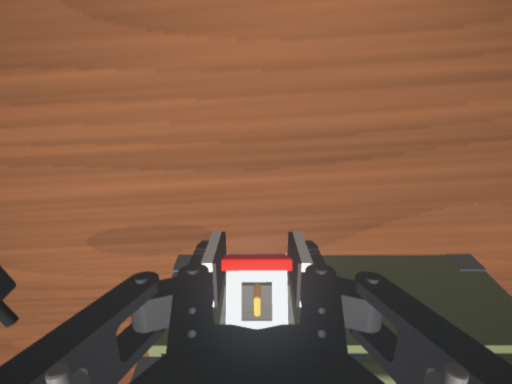

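The hasp is pivoting in the pads: the tab now shows edge-on at (257,263), with the staple behind the slot. Continuing.

>>> drive_tool:
  rows:
    - [0, 0, 0, -0.2, 0, -1.2, -1]
    - [0, 0, 0, -0.7, 0, -2.3, -1]
    - [0, 0, 0, -1.4, 0, -3.3, -1]
    - [0, 0, 0, -2.2, 0, -4.2, -1]
    - [0, 0, 0, -3.2, 0, -4.8, -1]
    - [0, 0, 0, -4.4, 0, -5.3, -1]
    - [0, 0, 0, -5.6, 0, -5.5, -1]
    - [0, 0, 0, -5.6, 0, -5.5, -1]

```text
t: 10.78
position: [0.4747, -0.0508, 0.0923]
tool_rot: [0.1, 0.031, 0.994, -0.004]
wrist_force: [-6.8, -3.8, 3.0]
finger_gap: 0.414
```

Run:
```python
from h import *
s=manip.state();print(s['joint_pos'].round(2),s['position'],s['wrist_force'],s['finger_gap'])
snap('wrist','w9.png')
```

```text
[-0.12  0.16  2.19  0.02  0.59 -1.64] [ 0.47467822 -0.05084485  0.09231002] [-6.79397169 -3.83458201  3.00827266] 0.4135273011375285
```

View pics/w9.png

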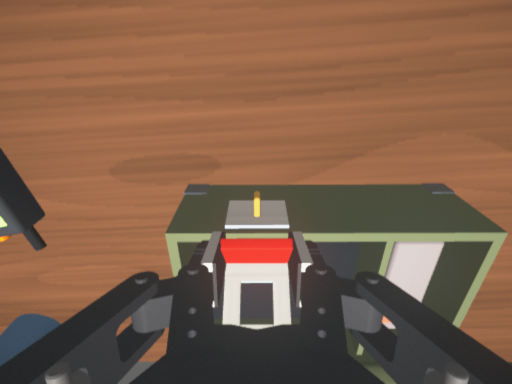

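The picture shows the open interior around (330,260), so the pull has lifted the lid. Checking by how much.

Run:
```python
from h import *
for n in('top','side'):
    c=snap(n,n+'9.png'); P=pts(c)
    im=cv2.imread(f'pics/{n}9.png'); r=im[110:250,160:330]; cv2.imwrite(f'pics/{n}9c.png',cv2.resize(r,None,fx=4,fy=4))
    # lid plane points: chest coords
    q=(P-np.array([C[0],C[1],0])); X=q@EX;Y=q@EY;Z=P[...,2]
    m=(abs(Y+.02)<.15)&(X>-.05)&(X<.08)&(Z>.09)&(Z<.25)
    for lo in np.arange(-.05,.08,.02):
        mm=m&(X>=lo)&(X<lo+.02)&(Y>.09)&(Y<.12); print(n,lo.round(2),mm.sum(),np.median(Z[mm]) if mm.sum() else None)
```

```text
top -0.05 54 0.16757237998004648
top -0.03 56 0.1659148858243933
top -0.01 24 0.14484886490120252
top 0.01 48 0.13371400552540968
top 0.03 46 0.12470244656036511
top 0.05 43 0.11330561720372945
top 0.07 22 0.10425040877533587
side -0.05 0 None
side -0.03 0 None
side -0.01 0 None
side 0.01 0 None
side 0.03 0 None
side 0.05 0 None
side 0.07 0 None
```

View pics/side9c.png

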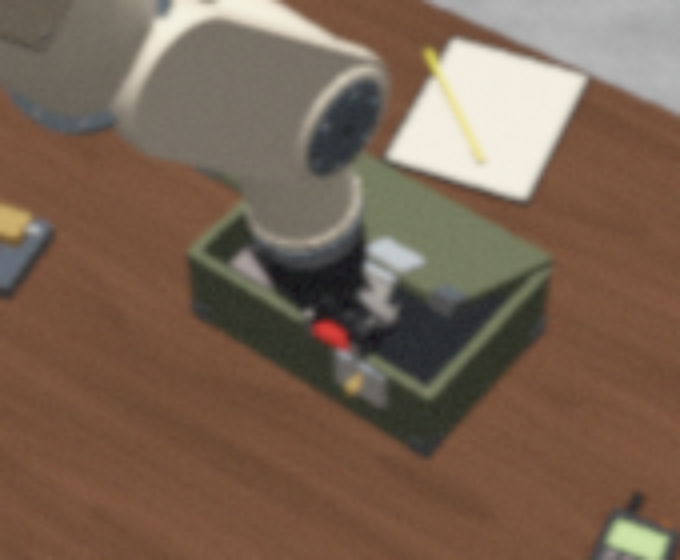

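View pics/top9c.png

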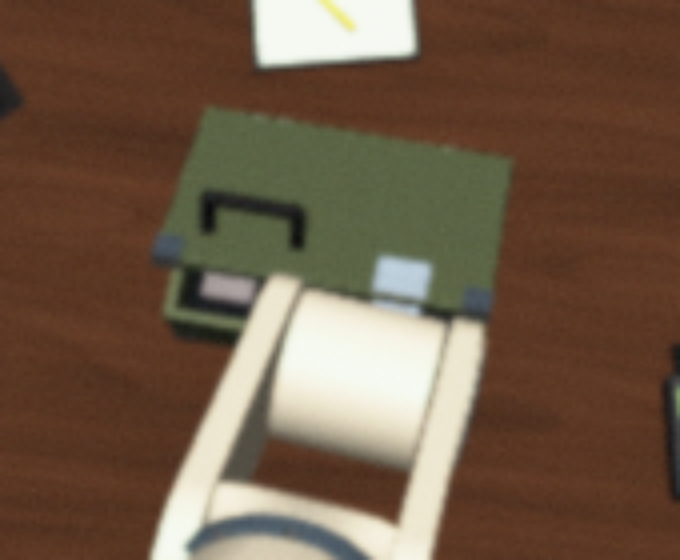

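The lid rose about 0.47 rad because the pads gripped the tab too stiffly to let it pivot. I'll reverse to close the lid, then swing the hasp by turning the tool with it and regrasping.

>>> drive_tool:
  rows:
    - [0, 0, 0, 1.2, 0, 0.2, -1]
    - [0, 0, 0, 2.4, 0, 0.7, -1]
    - [0, 0, 0, 3.4, 0, 1.3, -1]
    - [0, 0, 0, 4.2, 0, 2.2, -1]
    - [0, 0, 0, 4.9, 0, 3.2, -1]
    - [0, 0, 0, 5.4, 0, 4.3, -1]
    - [0, 0, 0, 5.6, 0, 5.5, -1]
    - [0, 0, 0, 5.6, 0, 5.5, -1]

```text
t: 11.92
position: [0.4373, -0.0487, 0.0289]
tool_rot: [0.106, 0.032, 0.994, -0.005]
wrist_force: [10.4, -5.1, -3.0]
finger_gap: 0.41
```

```bash
cat >> h.py <<'E'
def lidscan(c):
    P=pts(c); q=P-np.array([C[0],C[1],0]); X=q@EX;Y=q@EY;Z=P[...,2]
    m=(X>-.03)&(X<.08)&(Z>.09)&(Y>.105)&(Y<.125); print('lid slope',m.sum(),np.polyfit(X[m],Z[m],1) if m.sum()>9 else None)
E
python3 - <<'E'
from h import *
s=manip.state();print(s['joint_pos'].round(2),s['position'],s['wrist_force'],s['finger_gap'])
snap('wrist','w10.png')
lidscan(snap('top','top10.png'))
c=snap('side','side10.png');im=c['frame'][110:250,160:330,::-1]; cv2.imwrite(f'pics/side10c.png',cv2.resize(im,None,fx=4,fy=4))
E
```

```text
[-0.12  0.24  2.32  0.03  0.37 -1.66] [ 0.43733539 -0.04873818  0.0288662 ] [10.41353035 -5.13910075 -3.0015863 ] 0.40966029927348085
lid slope 197 [-0.01249322  0.09762523]
```

View pics/w10.png

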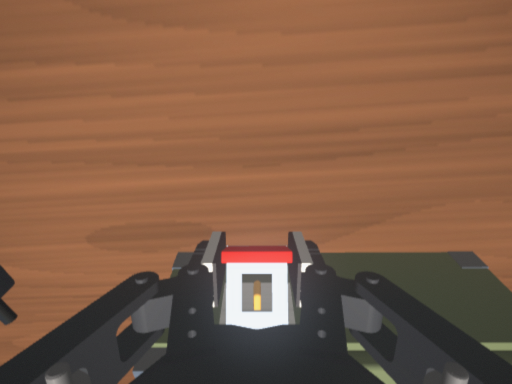

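View pics/side10c.png

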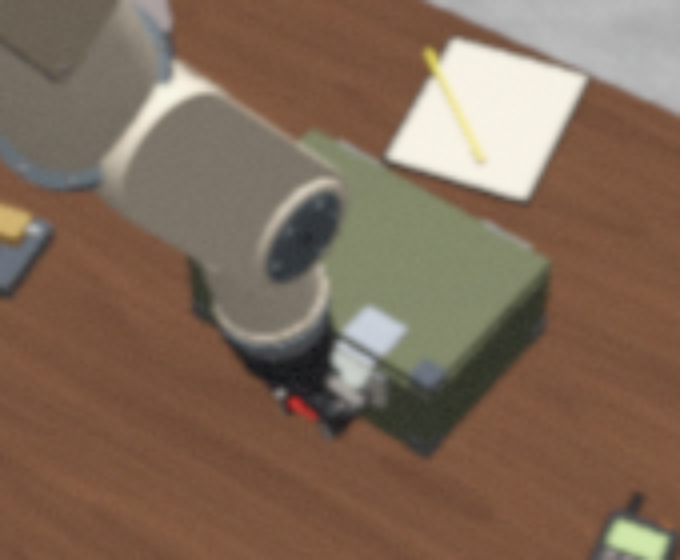

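The lid is flat again (slope about 0), with the hasp out. Measuring the hasp angle from the plate's depth.

```bash
cat >> h.py <<'E'
def chest(P):
    q=P-np.array([C[0],C[1],0]); return q@EX,q@EY,P[...,2]
E
python3 - <<'E'
from h import *
p,Rt=pose(); c=dict(np.load('pics/w10.png.npz')); P=wristpts(c,p,Rt); X,Y,Z=chest(P)
for v in range(244,330,5): print(v,[ (round(float(X[v,u]),4),round(float(Y[v,u]),4),round(float(Z[v,u]),4)) for u in (235,257,280)])
for th0 in(1.1,1.2,1.3):
  p0,R0=tabpose(th0,12)
  for k in range(1,8):
    t=np.radians(7*k); pp,RR=tabpose(th0+t,12-7*k); print(th0,k,end=' ');delta(pp,RR,p0,R0)
E
```

```text
244 [(-0.0957, -0.0792, 0.0002), (-0.0948, -0.06, -0.0008), (-0.0946, -0.0397, -0.001)]
249 [(-0.1534, -0.0715, 0.0763), (-0.1544, -0.0599, 0.0776), (-0.1541, -0.0478, 0.0772)]
254 [(-0.1575, -0.0708, 0.085), (-0.1581, -0.0599, 0.0857), (-0.1571, -0.0484, 0.0846)]
259 [(-0.1558, -0.0707, 0.0868), (-0.1562, -0.0599, 0.0873), (-0.1563, -0.0486, 0.0873)]
264 [(-0.1343, -0.073, 0.067), (-0.1344, -0.0599, 0.0672), (-0.1347, -0.0463, 0.0676)]
269 [(-0.1323, -0.0729, 0.069), (-0.1326, -0.0599, 0.0694), (-0.1325, -0.0464, 0.0693)]
274 [(-0.1294, -0.073, 0.0702), (-0.0867, -0.06, 0.027), (-0.1297, -0.0464, 0.0705)]
279 [(-0.1273, -0.0729, 0.0721), (-0.0854, -0.06, 0.0311), (-0.1268, -0.0463, 0.0716)]
284 [(-0.1249, -0.0729, 0.0737), (-0.1051, -0.06, 0.055), (-0.1256, -0.0465, 0.0743)]
289 [(-0.1231, -0.0728, 0.0758), (-0.1044, -0.06, 0.0587), (-0.1224, -0.0464, 0.0752)]
294 [(-0.1214, -0.0727, 0.0779), (-0.1052, -0.06, 0.0637), (-0.1203, -0.0465, 0.0771)]
299 [(-0.1177, -0.0729, 0.0784), (-0.1016, -0.06, 0.0646), (-0.1184, -0.0466, 0.079)]
304 [(-0.1167, -0.0727, 0.081), (-0.0974, -0.06, 0.06
[... 897 characters left out ...]
.2 2 turn [ 0. 14. -0.] shift cm [ 0.9  -0.   -1.57]
1.2 3 turn [-0. 21.  0.] shift cm [ 1.2   0.   -2.43]
1.2 4 turn [-0. 28.  0.] shift cm [ 1.39 -0.   -3.32]
1.2 5 turn [ 0. 35. -0.] shift cm [ 1.47  0.   -4.22]
1.2 6 turn [ 0. 42. -0.] shift cm [ 1.44 -0.   -5.13]
1.2 7 turn [ 0. 49. -0.] shift cm [ 1.3   0.   -6.03]
1.3 1 turn [ 0.  7. -0.] shift cm [ 0.43  0.   -0.74]
1.3 2 turn [ 0. 14. -0.] shift cm [ 0.76  0.   -1.52]
1.3 3 turn [-0. 21.  0.] shift cm [ 0.99  0.   -2.34]
1.3 4 turn [-0. 28.  0.] shift cm [ 1.13  0.   -3.18]
1.3 5 turn [ 0. 35. -0.] shift cm [ 1.16  0.   -4.03]
1.3 6 turn [ 0. 42. -0.] shift cm [ 1.08  0.   -4.88]
1.3 7 turn [ 0. 49. -0.] shift cm [ 0.91  0.   -5.72]
```

Run:
```python
from h import *
p0,R0=pose(); H=ch(-.0945,-.06,.091)
for k in range(1,9):
    Q=R.from_rotvec(EY*np.radians(7*k)); pp=H+Q.apply(p0-H); print(k,end=' ');delta(pp,Q*R0,p0,R0)
```

```text
1 turn [ 0.  7. -0.] shift cm [ 0.58 -0.   -0.73]
2 turn [ 0.1 14.  -0. ] shift cm [ 1.06 -0.01 -1.53]
3 turn [ 0.1 21.  -0.1] shift cm [ 1.45 -0.01 -2.38]
4 turn [ 0.1 28.  -0.1] shift cm [ 1.72 -0.02 -3.27]
5 turn [ 0.1 35.  -0.1] shift cm [ 1.89 -0.02 -4.19]
6 turn [ 0.2 42.  -0.1] shift cm [ 1.94 -0.02 -5.12]
7 turn [ 0.2 49.  -0.2] shift cm [ 1.88 -0.03 -6.05]
8 turn [ 0.2 56.  -0.2] shift cm [ 1.71 -0.03 -6.97]
```

>>> drive_tool:
  rows:
    - [0, 0, 0, -0.2, 0, 0, -1]
    - [0, 7, 0, 0.4, 0, -0.7, -1]
    - [0, 14, 0, 0.85, 0, -1.5, -1]
    - [0, 21, 0, 1.25, 0, -2.4, -1]
    - [0, 28, 0, 1.5, 0, -3.3, -1]
    - [0, 35, 0, 1.7, 0, -4.2, -1]
    - [0, 42, 0, 1.75, 0, -5.1, -1]
    - [0, 42, 0, 1.75, 0, -5.1, -1]

```text
t: 13.08
position: [0.4047, -0.0466, 0.074]
tool_rot: [-0.263, 0.031, 0.964, 0.007]
wrist_force: [-3.2, -2.0, 2.5]
finger_gap: 0.412
```

Run:
```python
from h import *
s=manip.state();print(s['joint_pos'].round(2),s['position'],s['wrist_force'],s['finger_gap'])
p,Rt=pose(s)
c=snap('wrist','w11.png'); P=wristpts(c,p,Rt); X,Y,Z=chest(P)
for v in range(244,330,8): print(v,[ (round(float(X[v,u]),4),round(float(Y[v,u]),4),round(float(Z[v,u]),4)) for u in (235,280)])
lidscan(snap('top','top11.png'))
H=ch(-.0945,-.06,.091);p0,R0=p,Rt
for k in range(1,5):
    Q=R.from_rotvec(EY*np.radians(7*k)); pp=H+Q.apply(p0-H); print(k,end=' ');delta(pp,Q*R0,p0,R0)
```

```text
[-0.1   0.52  1.81 -0.02  1.34 -1.6 ] [ 0.40468688 -0.04660323  0.07395374] [-3.23229548 -1.97978266  2.45650233] 0.41164008347272
244 [(-0.1606, -0.0809, -0.0017), (-0.1604, -0.0376, -0.001)]
252 [(-0.1478, -0.0707, 0.1271), (-0.1476, -0.0485, 0.1282)]
260 [(-0.1439, -0.0706, 0.1273), (-0.1438, -0.0485, 0.1264)]
268 [(-0.1397, -0.0728, 0.0979), (-0.1396, -0.0463, 0.0985)]
276 [(-0.1351, -0.0728, 0.0971), (-0.135, -0.0462, 0.0965)]
284 [(-0.1306, -0.0728, 0.0965), (-0.1305, -0.0464, 0.097)]
292 [(-0.126, -0.0728, 0.0952), (-0.126, -0.0464, 0.096)]
300 [(-0.1215, -0.0728, 0.095), (-0.1215, -0.0465, 0.0956)]
308 [(-0.117, -0.0728, 0.0941), (-0.1172, -0.0466, 0.0957)]
316 [(-0.1128, -0.0727, 0.0946), (-0.1127, -0.0466, 0.0949)]
324 [(-0.1084, -0.0726, 0.094), (-0.1083, -0.0467, 0.0942)]
lid slope 190 [0.00021375 0.09652244]
1 turn [ 0.  7. -0.] shift cm [ 0.62 -0.   -0.75]
2 turn [ 0.1 14.  -0. ] shift cm [ 1.14 -0.01 -1.57]
3 turn [ 0.1 21.  -0. ] shift cm [ 1.55 -0.01 -2.44]
4 turn [ 0.1 28.  -0. ] shift cm [ 1.86 -0.01 -3.36]
```

View pics/w11.png

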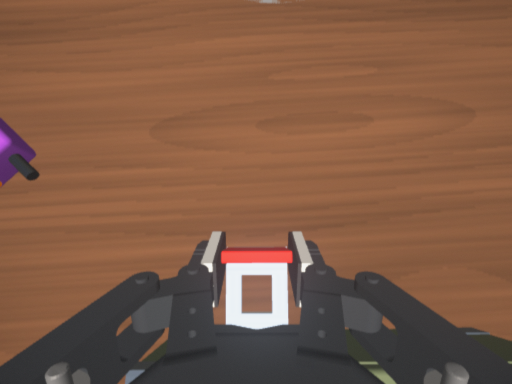

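The hasp is now at about 1.68 rad and the lid stays closed (slope 0.000). Another 21°.

>>> drive_tool:
  rows:
    - [0, 7, 0, 0.6, 0, -0.75, -1]
    - [0, 14, 0, 1.1, 0, -1.6, -1]
    - [0, 21, 0, 1.55, 0, -2.4, -1]
    - [0, 21, 0, 1.55, 0, -2.4, -1]
    - [0, 21, 0, 1.55, 0, -2.4, 1]
    - [0, 21, 0, 1.55, 0, -2.4, 1]
    - [0, 21, 0, 1.55, 0, -2.4, 1]
    - [0, 21, 0, 1.55, 0, -2.4, 1]

```text
t: 14.18
position: [0.4054, -0.0463, 0.1034]
tool_rot: [-0.431, 0.029, 0.902, 0.013]
wrist_force: [-1.2, 0.1, 0.2]
finger_gap: 1.004
```

Run:
```python
from h import *
s=manip.state();print(s['joint_pos'].round(2),s['position'],s['wrist_force'],s['finger_gap'])
p,Rt=pose(s)
c=snap('wrist','w12.png'); P=wristpts(c,p,Rt); X,Y,Z=chest(P)
m=(X<-.1)&(X>-.15)&(abs(Y+.06)<.017)&(Z>.09)&(Z<.2)&(c['depth']>.05)&(c['frame'].min(-1)>150)
print(m.sum(),np.polyfit(X[m],Z[m],1) if m.sum()>9 else None)
lidscan(snap('top','top12.png'))
```

```text
[-0.09  0.73  1.58 -0.03  1.73 -1.59] [ 0.40536014 -0.04626325  0.10335051] [-1.17509303  0.06091305  0.24636173] 1.003998931839352
2732 [-0.56302897  0.03975959]
lid slope 40 [0.0266932  0.09555268]
```

View pics/w12.png

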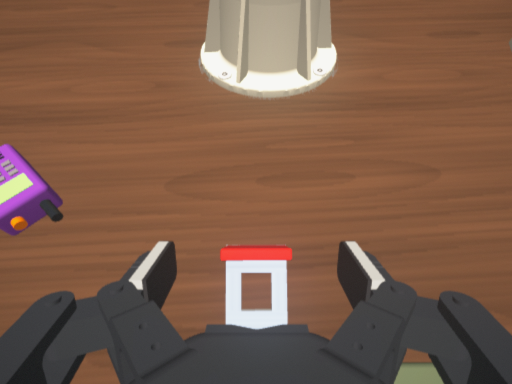

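The hasp rests at about 2.08 rad, past level, with the lid closed and the gripper released. Next is the handle.

```bash
cat >> h.py <<'E'
def handlepose(phi,tilt,past=.017):
    "phi lid angle; tilt = deg tool rotates along with lid"
    c_,s_=np.cos(phi),np.sin(phi); x,z=-.140,.047
    b=ch(.0875+x*c_+z*s_, .06, .085-x*s_+z*c_)
    Rt=R.from_rotvec(EY*np.radians(tilt))*toolR(YAW)
    return b+(past+OFF)*Rt.apply([0,0,1]),Rt
E
python3 - <<'E'
from h import *
p,Rt=handlepose(0,0); print(p)
p1=p+[0,0,.12]
p0,R0=pose(); d=R0.apply([0,0,-.09]); print('retreat to',p0+d)
delta(p1,Rt)
E
```

```text
[0.53115079 0.06670797 0.072     ]
retreat to [ 0.47525996 -0.05063019  0.15981327]
turn [-39.9 -39.9  83.2] shift cm [ -0.51  12.06 -14.8 ]
```

>>> drive_tool:
  rows:
    - [0, 0, 0, 0, 0, -4, 1]
    - [0, 0, 0, 0, 0, -8, 1]
    - [0, 0, 0, -3, 0, -14, 1]
    - [0, 0, 0, -3, 0, -14, 1]

```text
t: 14.78
position: [0.5363, -0.0545, 0.1679]
tool_rot: [-0.429, 0.029, 0.903, 0.013]
wrist_force: [-0.3, -0.8, -0.5]
finger_gap: 0.995
```

Run:
```python
from h import *
p,Rt=handlepose(0,0); print(pose()[0]); delta(p+[0,0,.12],Rt)
```

```text
[ 0.53625285 -0.05449741  0.16793687]
turn [-39.7 -39.7  83.2] shift cm [ 2.69 12.06 -0.55]
```

>>> drive_tool:
  rows:
    - [-4, -4, 8.3, 0.3, 1, -0.5, 1]
    - [-8, -8, 16.6, 0.5, 2, -1, 1]
    - [-12, -12, 25, 0.8, 4, -1, 1]
    - [-16, -16, 33, 1.1, 5, -1, 1]
    - [-20, -20, 41.6, 1.3, 6, -1, 1]
    - [-24, -24, 50, 1.6, 7, -1, 1]
    - [-28, -28, 58, 1.9, 8, -1, 1]
    - [-32, -32, 66.6, 2.2, 10, -1, 1]
    - [-36, -36, 75, 2.5, 11, -0.6, 1]
    - [-39.7, -39.7, 83.2, 2.7, 12, -0.6, 1]

```text
t: 16.02
position: [0.5265, 0.0663, 0.1919]
tool_rot: [-0.001, 0.729, 0.684, -0.002]
wrist_force: [0.0, 0.7, -0.2]
finger_gap: 0.999
```

>>> drive_tool:
  rows:
    - [0, 0, 0, 0, 0, 0, 1]
    - [0, 0, 0, 0, 0, 0, 1]

```text
t: 16.27
position: [0.5278, 0.0661, 0.192]
tool_rot: [-0.002, 0.726, 0.687, -0.002]
wrist_force: [-0.4, -0.6, -0.8]
finger_gap: 0.997
```

Run:
```python
from h import *
s=manip.state();print(s['joint_pos'].round(2),s['joint_vel'].round(2),s['position'])
p0,R0=pose(s); c=snap('wrist','w13.png'); P=wristpts(c,p0,R0); X,Y,Z=chest(P)
m=(c['depth']>.05)&(Z>.126)&(Z<.146)&(abs(X+.05)<.03)&(abs(Y-.06)<.06)&(c['frame'].max(-1)<90); q=P[m]
print('handle',m.sum(),q.mean(0),cv2.minAreaRect((q[:,:2]*1000).astype(np.float32)))
p,Rt=handlepose(0,0); delta(p,Rt)
```

```text
[0.12 0.21 1.83 0.   1.11 0.17] [-0.02  0.01 -0.01 -0.   -0.    0.01] [0.5277872  0.06612928 0.19201974]
handle 1046 [0.53300992 0.0695371  0.1363612 ] ((532.8613891601562, 67.67793273925781), (78.9819564819336, 11.395519256591797), 86.6596908569336)
turn [-0.3 -0.   0.2] shift cm [ 0.1   0.37 11.99]
```

View pics/w13.png

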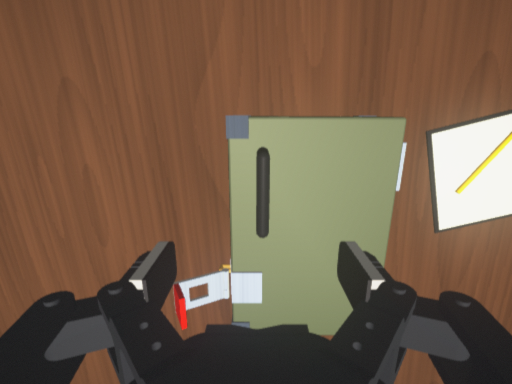

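The handle bar is centred at (263,192), with the hasp lying out and clear at (200,290). Descending and gripping.

>>> drive_tool:
  rows:
    - [0, 0, 0, 0.1, 0.3, 4, 1]
    - [0, 0, 0, 0.2, 0.5, 8, 1]
    - [0, 0, 0, 0.2, 0.5, 12, 1]
    - [0, 0, 0, 0.2, 0.5, 12, 1]
    - [0, 0, 0, 0.2, 0.5, 12, -1]
    - [0, 0, 0, 0.2, 0.5, 12, -1]
    - [0, 0, 0, 0.2, 0.5, 12, -1]
    - [0, 0, 0, 0.2, 0.5, 12, -1]
    - [0, 0, 0, 0.2, 0.5, 12, -1]
    - [0, 0, 0, 0.2, 0.5, 12, -1]
  squeeze: 25

```text
t: 17.58
position: [0.5328, 0.0681, 0.0729]
tool_rot: [-0.002, 0.728, 0.686, -0.001]
wrist_force: [-1.4, -0.6, 6.7]
finger_gap: 0.127
```

Run:
```python
from h import *
s=manip.state();print(s['joint_pos'].round(2),s['position'],s['wrist_force'],s['finger_gap'])
snap('wrist','w14.png')
p0,R0=handlepose(0,0)
for k in range(1,18):
    phi=.1*k; p,Rt=handlepose(phi,k*1.5); print(phi.__round__(1),end=' '); delta(p,Rt,p0,R0)
```

```text
[0.12 0.37 1.92 0.   0.86 0.18] [0.5328134  0.06813289 0.07291934] [-1.36315049 -0.63816478  6.65595533] 0.12658974506220955
0.1 turn [ 1.5  0.  -0. ] shift cm [-0.    0.38 -1.38]
0.2 turn [3. 0. 0.] shift cm [ 0.   0.9 -2.7]
0.3 turn [4.5 0.  0. ] shift cm [-0.    1.54 -3.95]
0.4 turn [6. 0. 0.] shift cm [-0.    2.31 -5.11]
0.5 turn [7.5 0.  0. ] shift cm [-0.    3.18 -6.19]
0.6 turn [9. 0. 0.] shift cm [ 0.    4.16 -7.16]
0.7 turn [10.5  0.   0. ] shift cm [-0.    5.23 -8.01]
0.8 turn [12.  0.  0.] shift cm [-0.    6.37 -8.75]
0.9 turn [13.5  0.   0. ] shift cm [-0.    7.58 -9.35]
1.0 turn [15.  0.  0.] shift cm [-0.    8.84 -9.82]
1.1 turn [16.5  0.   0. ] shift cm [ -0.    10.13 -10.16]
1.2 turn [18.  0.  0.] shift cm [ -0.    11.45 -10.35]
1.3 turn [19.5  0.  -0. ] shift cm [ -0.    12.78 -10.39]
1.4 turn [21.  0.  0.] shift cm [ -0.    14.1  -10.29]
1.5 turn [22.5  0.  -0. ] shift cm [ -0.    15.4  -10.05]
1.6 turn [24.  0.  0.] shift cm [-0.   16.67 -9.68]
1.7 turn [25.5  0.   0. ] shift cm [-0.   17.88 -9.16]
```

View pics/w14.png

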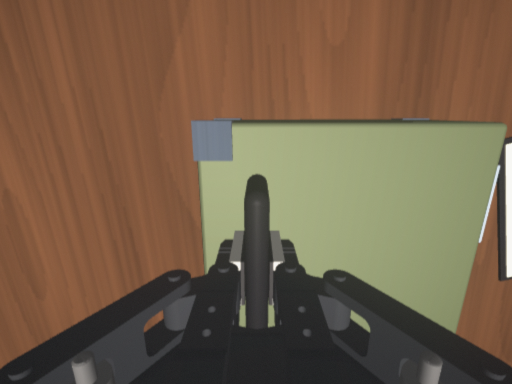

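The bar is held (gap about 11 mm). Raising the lid along its arc.

>>> drive_tool:
  rows:
    - [1.5, 0, 0, 0, 0.4, -1.4, -1]
    - [3, 0, 0, 0, 0.9, -2.7, -1]
    - [4.5, 0, 0, 0, 1.5, -3.95, -1]
    - [6, 0, 0, 0, 2.3, -5.1, -1]
    - [7.5, 0, 0, 0, 3.2, -6.2, -1]
    - [9, 0, 0, 0, 4.15, -7.15, -1]
    - [10.5, 0, 0, 0, 5.2, -8, -1]
    - [12, 0, 0, 0, 6.4, -8.75, -1]
    - [12, 0, 0, 0, 6.4, -8.75, -1]

```text
t: 18.75
position: [0.5947, 0.0646, 0.1623]
tool_rot: [-0.08, 0.723, 0.682, -0.075]
wrist_force: [-15.4, -0.1, 26.7]
finger_gap: 0.129
```

Run:
```python
from h import *
s=manip.state();print(s['joint_pos'].round(2),s['position'],s['wrist_force'],s['torque'],s['finger_gap'])
c=snap('side','s15.png'); im=c['frame'][80:250,150:340,::-1]; cv2.imwrite('pics/s15c.png',cv2.resize(im,None,fx=4,fy=3.5))
p0,R0=handlepose(.8,12)
print(p0)
for k in range(9,18):
    phi=.1*k; p,Rt=handlepose(phi,k*1.5); print(round(phi,1),end=' '); delta(p,Rt,p0,R0)
```

```text
[0.09 0.47 1.54 0.03 1.35 0.13] [0.59465833 0.06457508 0.16228649] [-15.36555422  -0.10274749  26.73657431] [0.03884643 3.21465786 0.04912245] 0.12913263275812645
[0.59474076 0.06293003 0.15948621]
0.9 turn [1.5 0.  0. ] shift cm [-0.    1.06 -0.84]
1.0 turn [ 3. -0.  0.] shift cm [-0.    2.19 -1.57]
1.1 turn [ 4.5  0.  -0. ] shift cm [-0.    3.39 -2.16]
1.2 turn [6. 0. 0.] shift cm [-0.    4.64 -2.62]
1.3 turn [7.5 0.  0. ] shift cm [-0.    5.93 -2.94]
1.4 turn [9. 0. 0.] shift cm [-0.    7.24 -3.12]
1.5 turn [10.5  0.  -0. ] shift cm [-0.    8.56 -3.15]
1.6 turn [12.  0. -0.] shift cm [-0.    9.88 -3.05]
1.7 turn [13.5  0.  -0. ] shift cm [-0.   11.17 -2.8 ]
```

View pics/s15c.png

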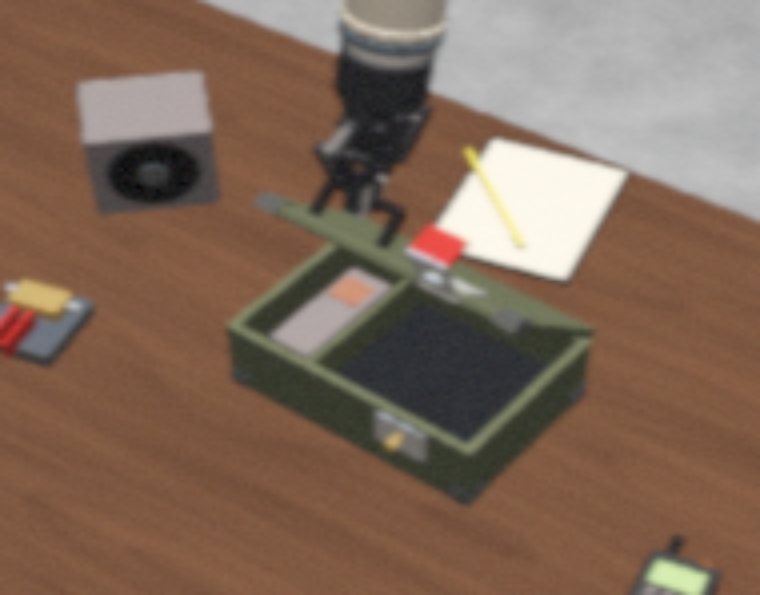

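The lid is at about 0.8 rad and the hasp still sticks out clear. The wrist reads 31 N radially outward, so I'll enlarge the arc by about 3 mm and continue.

>>> drive_tool:
  rows:
    - [0, 0, 0, -0.15, -0.15, -0.3, -1]
    - [1.5, 0, 0, 0, 0.9, -1.15, -1]
    - [3, 0, 0, 0, 2.1, -1.9, -1]
    - [4.5, 0, 0, 0, 3.3, -2.5, -1]
    - [6, 0, 0, 0, 4.6, -2.95, -1]
    - [7.5, 0, 0, 0, 5.95, -3.3, -1]
    - [7.5, 0, 0, 0, 5.95, -3.3, -1]

```text
t: 19.68
position: [0.6637, 0.0605, 0.1808]
tool_rot: [-0.124, 0.717, 0.676, -0.117]
wrist_force: [3.2, -0.4, 10.9]
finger_gap: 0.127
```

Run:
```python
from h import *
s=manip.state();print(s['joint_pos'].round(2),s['position'],s['wrist_force'],s['torque'],s['finger_gap'])
p0,R0=handlepose(1.3,19.5)
print(p0)
for k in range(14,18):
    phi=.1*k; p,Rt=handlepose(phi,k*1.5); print(round(phi,1),end=' '); delta(p,Rt,p0,R0)
```

```text
[0.06 0.64 1.24 0.04 1.6  0.12] [0.66367839 0.06051619 0.18078123] [ 3.19448263 -0.37048617 10.89492319] [-0.02320511  0.21116379 -0.04575144] 0.12733456948984637
[0.65873481 0.05912809 0.1759121 ]
1.4 turn [ 1.5 -0.   0. ] shift cm [-0.    1.28 -0.35]
1.5 turn [ 3.  0. -0.] shift cm [-0.    2.58 -0.56]
1.6 turn [4.5 0.  0. ] shift cm [ 0.    3.9  -0.62]
1.7 turn [ 6.  0. -0.] shift cm [-0.    5.22 -0.54]
```

>>> drive_tool:
  rows:
    - [0.7, 0, 0, 0, 0.6, -0.25, -1]
    - [1.5, 0, 0, 0, 1.3, -0.4, -1]
    - [3, 0, 0, 0, 2.6, -0.6, -1]
    - [4.5, 0, 0, 0, 3.7, -0.65, -1]
    - [4.5, 0, 0, 0, 3.7, -0.65, -1]
    - [4.5, 0, 0, 0, 3.7, -0.65, -1]

```text
t: 20.42
position: [0.7007, 0.0584, 0.1736]
tool_rot: [-0.152, 0.712, 0.671, -0.143]
wrist_force: [6.0, -0.6, 5.1]
finger_gap: 0.131
```

Run:
```python
from h import *
s=manip.state();print(s['joint_pos'].round(2),s['position'],s['wrist_force'],s['torque'],s['finger_gap'])
c=snap('wrist','w16.png')
c=snap('side','s16.png'); P=pts(c); X,Y,Z=chest(P)
m=(abs(X-.09)<.06)&(abs(Y+.02)<.14)&(Z>.12)&(Z<.24)
hsv=cv2.cvtColor(c['frame'],cv2.COLOR_RGB2HSV); m&=(hsv[...,0]>28)&(hsv[...,0]<50)&(hsv[...,1]>50)
print(m.sum(), np.polyfit(Z[m],X[m],1) if m.sum()>9 else '')
im=c['frame'][60:250,150:360,::-1]; cv2.imwrite('pics/s16c.png',cv2.resize(im,None,fx=3.5,fy=3.1))
```

```text
[0.06 0.77 1.06 0.05 1.73 0.11] [0.70069112 0.05836403 0.17356165] [ 5.99481995 -0.55486706  5.10539875] [-0.01777898 -0.59703298 -0.04987793] 0.1314926707300076
1055 [0.02716509 0.08432572]
```

View pics/s16c.png

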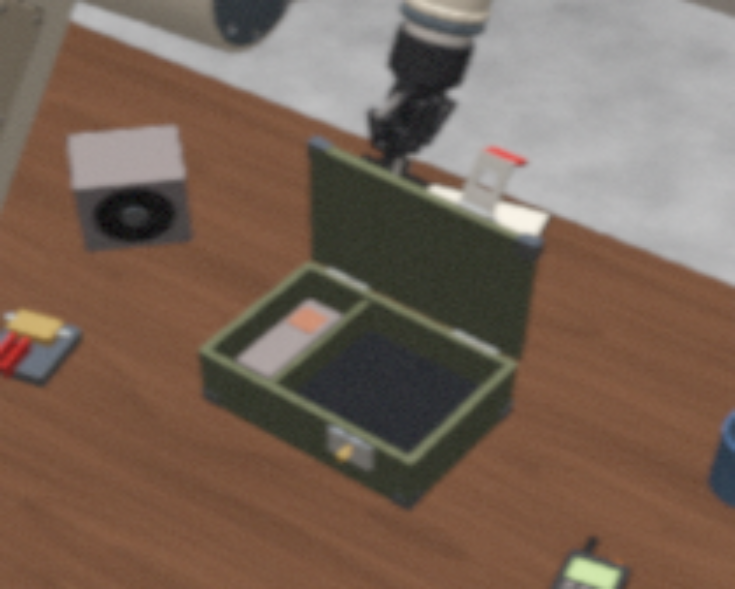

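View pics/w16.png

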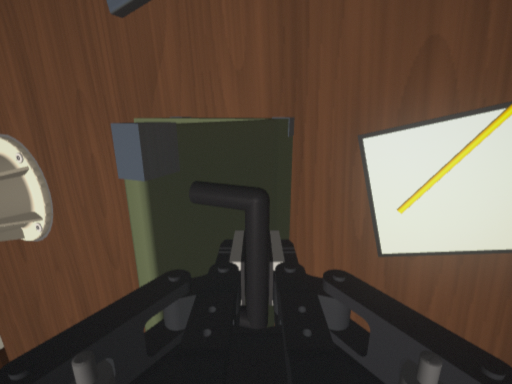

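The lid stands at about 1.60 rad and the hasp points up, clear. I'll open the jaws only a little, because the front finger sits between bar and lid, and back out along the tool axis.

>>> drive_tool:
  rows:
    - [0, 0, 0, 0, 0, 0, -0.5]
    - [0, 0, 0, 0, 0, 0, -0.5]
    - [0, 0, 0, 0, 0, 0, -0.5]
    - [0, 0, 0, 0, 0, -2, -0.5]
    - [0, 0, 0, 0, 0, -5, -0.5]
    - [0, 0, 0, 0, 0, -9, -0.5]
    - [0, 0, 0, 0, 0, -14, -0.5]
    - [0, 0, 0, 0, 0, -14, -0.5]

```text
t: 21.52
position: [0.7585, 0.0548, 0.304]
tool_rot: [-0.151, 0.712, 0.671, -0.142]
wrist_force: [-1.0, 0.1, -0.3]
finger_gap: 0.254
```

Run:
```python
from h import *
s=manip.state();print(s['joint_pos'].round(2),s['position'],s['wrist_force'],s['finger_gap'])
c=snap('side','s17.png'); P=pts(c); X,Y,Z=chest(P)
m=(abs(X-.09)<.06)&(abs(Y+.02)<.14)&(Z>.12)&(Z<.24)
hsv=cv2.cvtColor(c['frame'],cv2.COLOR_RGB2HSV); m&=(hsv[...,0]>28)&(hsv[...,0]<50)&(hsv[...,1]>50)
print('lid',m.sum(), np.polyfit(Z[m],X[m],1) if m.sum()>9 else '')
# radio
for n in('top','side'):
    c=dict(np.load('pics/%s0.png.npz'%n)); P=pts(c)
    m=(P[...,2]>.030)&(P[...,2]<.042)&(abs(P[...,0]-.463)<.075)&(abs(P[...,1]+.318)<.06); q=P[m]; print(n,m.sum(),cv2.minAreaRect((q[:,:2]*1000).astype(np.float32)))
```

```text
[0.05 0.82 0.68 0.05 2.05 0.12] [0.75853507 0.05478233 0.30402976] [-1.02777313  0.0648527  -0.34232121] 0.2538648370521759
lid 1128 [0.02907903 0.08390295]
top 527 ((463.802734375, -317.8892822265625), (104.92320251464844, 60.88908767700195), 9.172654151916504)
side 522 ((461.8559265136719, -321.4989318847656), (106.96314239501953, 60.00504684448242), 8.965069770812988)
```

Run:
```python
from h import *
p0,R0=pose(); Rt=toolR(99.1)
rv,d=delta([.463,-.319,.34],Rt)
rv,d=delta(p0+[0,0,.08],R0)
from scipy.spatial.transform import Slerp
sl=Slerp([0,1],R.concatenate([R0,Rt]))
for f in np.linspace(0,1,11): 
    pp=p0+f*(np.array([.463,-.319,.36])-p0); pp[2]=max(pp[2],.37) if f<.99 else .36
    delta(pp,sl(f))
```

```text
turn [ -17.2  -21.5 -100.8] shift cm [-39.05 -26.4    7.57]
turn [0. 0. 0.] shift cm [ 0.   -3.26 -7.3 ]
turn [0. 0. 0.] shift cm [ 0.   -2.8  -6.26]
turn [ -1.7  -2.2 -10.1] shift cm [-3.9  -5.28 -5.15]
turn [ -3.4  -4.3 -20.2] shift cm [-7.81 -7.76 -4.04]
turn [ -5.2  -6.5 -30.2] shift cm [-11.71 -10.25  -2.93]
turn [ -6.9  -8.6 -40.3] shift cm [-15.62 -12.73  -1.82]
turn [ -8.6 -10.8 -50.4] shift cm [-19.52 -15.21  -0.71]
turn [-10.3 -12.9 -60.5] shift cm [-23.43 -17.69   0.39]
turn [-12.1 -15.1 -70.5] shift cm [-27.33 -20.18   1.5 ]
turn [-13.8 -17.2 -80.6] shift cm [-31.24 -22.66   2.61]
turn [-15.5 -19.4 -90.7] shift cm [-35.14 -25.14   3.72]
turn [ -17.2  -21.5 -100.8] shift cm [-39.05 -27.22   5.74]
```

>>> drive_tool:
  rows:
    - [0, 0, 0, 0, -1.5, -3.5, -0.5]
    - [0, 0, 0, 0, -3, -7.3, -0.5]
    - [-1.7, -2.2, -10, -3.9, -5.6, -5.8, -0.5]
    - [-3.4, -4.3, -20, -7.8, -8, -4.7, -0.5]
    - [-5.2, -6.5, -30, -11.7, -10.5, -3.5, -0.5]
    - [-6.9, -8.6, -40, -15.6, -13, -2.3, 0]
    - [-8.6, -10.8, -50, -19.5, -15.3, -1, 1]
    - [-10.3, -13, -60, -23.4, -17.7, 0.3, 1]
    - [-12.1, -15.1, -70, -27.3, -20.2, 1.5, 1]
    - [-13.8, -17.2, -80.6, -31.2, -22.7, 2.6, 1]

```text
t: 22.82
position: [0.5186, -0.2441, 0.3682]
tool_rot: [-0.037, 0.095, 0.994, -0.033]
wrist_force: [0.2, -0.4, 0.8]
finger_gap: 1.004
```

Run:
```python
from h import *
s=manip.state();print(s['joint_pos'].round(2),s['joint_vel'].round(2),s['position'],s['finger_gap'])
delta([.463,-.319,.15],toolR(99.1))
```

```text
[-0.39  0.19  1.48 -0.08  1.53 -1.76] [-0.77 -0.39  0.45  0.21 -0.4  -2.19] [ 0.51859666 -0.2441199   0.36823936] 1.004342425004503
turn [ -3.4  -4.6 -20. ] shift cm [ 2.54 -6.8  22.6 ]
```

>>> drive_tool:
  rows:
    - [0, 0, 0, 0, 0, 0, 1]
    - [0, 0, 0, 0, 0, 0, 1]

```text
t: 23.08
position: [0.5203, -0.2434, 0.3689]
tool_rot: [-0.037, 0.099, 0.994, -0.033]
wrist_force: [0.4, 0.3, -0.5]
finger_gap: 1.0
```

Run:
```python
from h import *
print(manip.state()['joint_vel'].round(2));delta([.463,-.319,.15],toolR(99.1))
```

```text
[ 0.03  0.02 -0.02  0.    0.   -0.  ]
turn [ -3.5  -4.6 -20.5] shift cm [ 2.61 -6.91 22.69]
```

>>> drive_tool:
  rows:
    - [-1.2, -1.6, -7, 1, -2.5, 5, 1]
    - [-2.4, -3.2, -14, 2, -5, 10, 1]
    - [-3.5, -4.6, -20.5, 2.6, -6.9, 15, 1]
    - [-3.5, -4.6, -20.5, 2.6, -6.9, 20, 1]
    - [-3.5, -4.6, -20.5, 2.6, -6.9, 22.7, 1]
    - [-3.5, -4.6, -20.5, 2.6, -6.9, 22.7, 1]
    - [-3.5, -4.6, -20.5, 2.6, -6.9, 22.7, 1]

```text
t: 23.95
position: [0.4654, -0.3193, 0.1514]
tool_rot: [0.001, -0.081, 0.997, -0.0]
wrist_force: [0.2, 0.5, 0.2]
finger_gap: 0.997
```

Run:
```python
from h import *
s=manip.state(); p0,R0=pose(s); print(s['joint_pos'].round(2),s['joint_vel'].round(2),p0)
c=snap('wrist','w18.png'); P=wristpts(c,p0,R0)
m=(c['depth']>.05)&(P[...,2]>.030)&(P[...,2]<.042)&(abs(P[...,0]-.463)<.085)&(abs(P[...,1]+.318)<.06); q=P[m]; print(m.sum(),np.median(q[:,2]),cv2.minAreaRect((q[:,:2]*1000).astype(np.float32)))
```

```text
[-0.6   0.3   1.81  0.    1.03 -2.34] [-0.   -0.02 -0.01 -0.   -0.   -0.  ] [ 0.46538922 -0.31925893  0.15143751]
4743 0.03540639385524545 ((466.0033264160156, -318.9855651855469), (103.14231872558594, 59.902748107910156), 8.9983549118042)
```

View pics/w18.png

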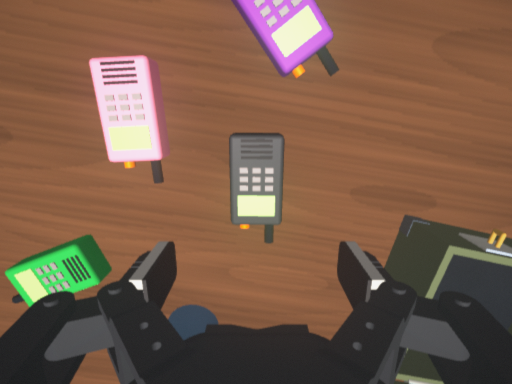

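The radio is at (256,180) in the picture, centred between the jaws. Measured: (0.466, -0.319), yaw 9.0°, top at 35 mm. Descending to grip.

>>> drive_tool:
  rows:
    - [0, 0, 0, 0, 0, 6, 1]
    - [0, 0, 0, 0, 0, 12, 1]
    - [0, 0, 0, 0, 0, 16, 1]
    - [0, 0, 0, 0, 0, 18, 1]
    - [0, 0, 0, 0, 0, 19.1, 1]
    - [0, 0, 0, 0, 0, 19.1, 1]

```text
t: 24.75
position: [0.465, -0.3197, -0.0398]
tool_rot: [0.001, -0.081, 0.997, -0.0]
wrist_force: [-0.3, 0.3, 0.4]
finger_gap: 0.999
```

>>> drive_tool:
  rows:
    - [0, 0, 0, 0, 0, 0, 0.2]
    - [0, 0, 0, 0, 0, 0, -1]
    - [0, 0, 0, 0, 0, 0, -1]
    - [0, 0, 0, 0, 0, 0, -1]
    - [0, 0, 0, 0, 0, 0, -1]
  squeeze: 35

```text
t: 25.38
position: [0.4653, -0.3201, -0.0389]
tool_rot: [0.002, -0.081, 0.997, -0.001]
wrist_force: [-0.9, 1.0, 5.0]
finger_gap: 0.697
```

Run:
```python
from h import *
s=manip.state(); p0,R0=pose(s); print(s['joint_pos'].round(2),p0,s['wrist_force'],s['finger_gap'])
c=snap('wrist','w19.png')
T=c['tool_from_camera'];d=c['depth'];v,u=np.mgrid[:384,:512]
X=np.stack([(u-c['cx'])/c['fx']*d,(v-c['cy'])/c['fy']*d,d],-1)@T[:3,:3].T+T[:3,3]
m=(abs(X[...,0]-.011)<.0015)&(abs(abs(X[...,1])-.034)<.005)&(d>.05); print('finger tip z',np.sort(X[m][:,2])[-20:].round(4))
```

```text
[-0.61  0.58  1.91  0.    0.65 -2.34] [ 0.46529334 -0.3200689  -0.03890201] [-0.88327673  1.03726584  5.01830124] 0.6967117951296377
finger tip z [-0.0503 -0.0499 -0.0497 -0.0497 -0.0492 -0.0491 -0.0485 -0.0479 -0.0476
 -0.0394 -0.0392 -0.0386 -0.0386 -0.0386 -0.0381 -0.038  -0.038  -0.038
 -0.0377 -0.0376]
```

View pics/w19.png

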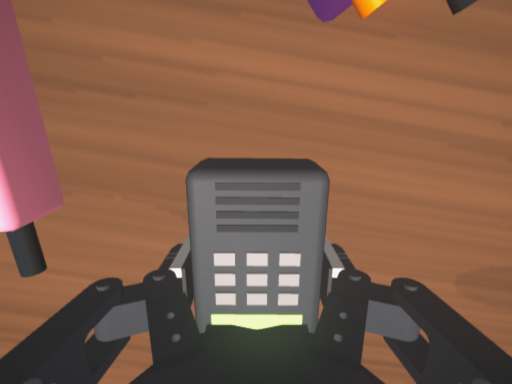

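Run:
```python
from h import *
p0,R0=pose(); b=ch(-.012,-.038,0); print(b)
# body centre offset in tool frame: measured centre (.4655,-.319) vs tcp
t=b.copy(); t[2]=p0[2]+.15; 
delta(t,toolR(86.6))
```

```text
[ 0.56576748 -0.03352144  0.        ]
turn [-0.1  0.2 12.6] shift cm [-14.56  26.65 -14.99]
```

>>> drive_tool:
  rows:
    - [0, 0, 0, 0, 0, -1, -1]
    - [0, 0, 0, 0, 0, -3, -1]
    - [0, 0, 0, 0, 0, -7, -1]
    - [0, 0, 0, 0, 0, -12, -1]
    - [0, 0, 0, 0, 0, -17, -1]
    - [0, 0, 0, 0, 0, -17, -1]
    - [0, 0, 0, 0, 0, -17, -1]

```text
t: 26.3
position: [0.4635, -0.3192, 0.1295]
tool_rot: [0.0, -0.081, 0.997, 0.0]
wrist_force: [-0.5, 0.2, -3.8]
finger_gap: 0.701
```

Run:
```python
from h import *
s=manip.state(); print(s['finger_gap'],s['wrist_force'],s['position'])
b=ch(-.012,-.038,0.13); delta(b,toolR(86.6))
```

```text
0.7005391490615068 [-0.47130414  0.15628709 -3.82826367] [ 0.46350294 -0.31921051  0.12945651]
turn [ 0.   0.  12.6] shift cm [-14.68  26.56  -0.03]
```

The radio is held, with a wrist load of about 3.8 N. Carrying it over the bay.

>>> drive_tool:
  rows:
    - [0, 0, 2, -2, 4, 0, -1]
    - [0, 0, 5, -5, 9, 0, -1]
    - [0, 0, 8, -8, 14, 0, -1]
    - [0, 0, 11, -11, 19, 0, -1]
    - [0, 0, 12.6, -13.5, 24, 0, -1]
    - [0, 0, 12.6, -14.7, 26.6, 0, -1]
    - [0, 0, 12.6, -14.7, 26.6, 0, -1]
    - [0, 0, 12.6, -14.7, 26.6, 0, -1]
    - [0, 0, 12.6, -14.7, 26.6, 0, -1]

```text
t: 27.42
position: [0.5658, -0.0344, 0.1293]
tool_rot: [-0.0, 0.03, 1.0, 0.0]
wrist_force: [-0.4, 0.4, -3.0]
finger_gap: 0.699
```

Run:
```python
from h import *
s=manip.state(); p0,R0=pose(s); print(s['joint_pos'].round(2),s['finger_gap'],s['wrist_force'],p0)
c=snap('wrist','w20.png'); P=wristpts(c,p0,R0); X,Y,Z=chest(P)
# bay walls: foam region dark at z~.03
m=(c['depth']>.05)&(abs(Z-.03)<.006)&(abs(X)<.09)&(abs(Y)<.13); print('foam',m.sum(),X[m].min(),X[m].max(),np.percentile(Y[m],[.5,99.5]),np.median(Z[m]))
m=(c['depth']>.05)&(abs(Z-.085)<.004)&(abs(X)<.1)&(abs(Y)<.14); print('rim',m.sum(),np.percentile(X[m],[.5,99.5]),np.percentile(Y[m],[.5,99.5]),np.median(Z[m]))
c=snap('side','s20.png'); im=c['frame'][60:250,150:360,::-1]; cv2.imwrite('pics/s20c.png',cv2.resize(im,None,fx=3.5,fy=3.1))
delta(ch(-.012,-.038,-.0389+.030),toolR(86.6))
```

```text
[-0.06  0.33  1.82  0.    0.99 -1.57] 0.6994796591555736 [-0.35346277  0.44902933 -2.9910702 ] [ 0.56579555 -0.03439133  0.12928129]
foam 9695 -0.07555086620104327 0.08290886917240609 [-0.12212163  0.12259863] 0.02936715672955731
rim 6774 [-0.08549733  0.07346186] [-0.12987975  0.12999099] 0.08423324516200195
turn [ 0.  0. -0.] shift cm [ 0.05  0.08 13.86]
```

View pics/w20.png

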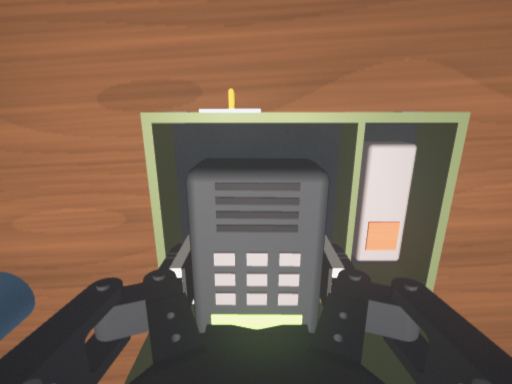

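View pics/s20c.png

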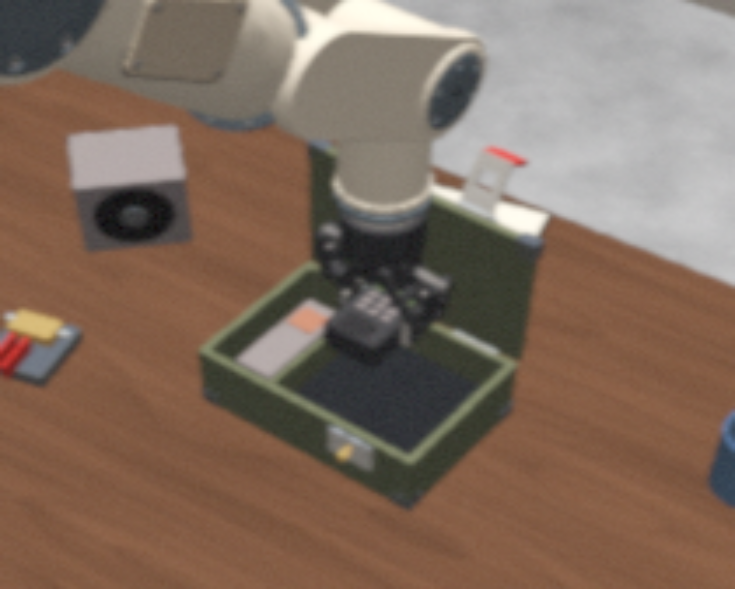

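The radio is centred over the bay; the rim measures ±130 mm in y, as it should. Lowering it, slowly at the end.

>>> drive_tool:
  rows:
    - [0, 0, 0, 0, 0.1, 3, -1]
    - [0, 0, 0, 0, 0.1, 7, -1]
    - [0, 0, 0, 0, 0.1, 10.5, -1]
    - [0, 0, 0, 0, 0.1, 12.5, -1]
    - [0, 0, 0, 0, 0.1, 13.1, -1]
    - [0, 0, 0, 0, 0.1, 13.4, -1]
    - [0, 0, 0, 0, 0.1, 13.4, -1]

```text
t: 28.4
position: [0.5673, -0.0326, -0.0034]
tool_rot: [0.001, 0.029, 1.0, 0.0]
wrist_force: [0.1, 0.5, -2.8]
finger_gap: 0.699
```

>>> drive_tool:
  rows:
    - [0, 0, 0, 0, 0, 0.1, -1]
    - [0, 0, 0, 0, 0, 0.2, -1]
    - [0, 0, 0, 0, 0, 0.2, -1]

```text
t: 28.78
position: [0.5668, -0.0324, -0.0059]
tool_rot: [0.001, 0.029, 1.0, 0.0]
wrist_force: [-0.2, 0.0, -3.2]
finger_gap: 0.695
```

>>> drive_tool:
  rows:
    - [0, 0, 0, 0, 0, 0.1, -1]
    - [0, 0, 0, 0, 0, 0.2, -1]
    - [0, 0, 0, 0, 0, 0.2, -1]

```text
t: 29.15
position: [0.5666, -0.0324, -0.0082]
tool_rot: [0.001, 0.029, 1.0, 0.0]
wrist_force: [-0.4, 1.1, -3.8]
finger_gap: 0.695
```

>>> drive_tool:
  rows:
    - [0, 0, 0, 0, 0, 0.05, -1]
    - [0, 0, 0, 0, 0, 0.1, -1]
    - [0, 0, 0, 0, 0, 0.1, -1]

```text
t: 29.52
position: [0.5667, -0.0324, -0.0088]
tool_rot: [0.001, 0.029, 1.0, 0.0]
wrist_force: [-1.2, 0.3, 2.0]
finger_gap: 0.697
```

The radio has touched the foam: the load went from -3.2 N to +2 N. Releasing and rising.

>>> drive_tool:
  rows:
    - [0, 0, 0, 0, 0, 0, 0.5]
    - [0, 0, 0, 0, 0, 0, 0.8]
    - [0, 0, 0, 0, 0, 0, 0.8]
    - [0, 0, 0, 0, 0, -2, 0.8]
    - [0, 0, 0, 0, 0, -6, 0.8]
    - [0, 0, 0, 0, 0, -11, 0.8]
    - [0, 0, 0, 0, 0, -16, 0.8]
    - [0, 0, 0, 0, 0, -22, 0.8]

```text
t: 30.52
position: [0.5658, -0.0324, 0.2121]
tool_rot: [0.0, 0.029, 1.0, 0.0]
wrist_force: [1.9, 0.4, -0.0]
finger_gap: 0.894
```

>>> drive_tool:
  rows:
    - [0, 0, 0, 5, 0, 0, 0.8]
    - [0, 0, 0, 10, 0, 0, 0.8]
    - [0, 0, 0, 15, 0, 0, 0.8]
    - [0, 0, 0, 18, 0, -4, 0.8]
    - [0, 0, 0, 18, 0, -4, 0.8]
    - [0, 0, 0, 18, 0, -4, 0.8]

```text
t: 31.28
position: [0.3871, -0.0219, 0.2507]
tool_rot: [0.001, 0.029, 1.0, 0.0]
wrist_force: [-0.1, 0.1, 0.2]
finger_gap: 0.9
```

Run:
```python
from h import *
s=manip.state(); print(s['t'],s['joint_pos'].round(2),s['finger_gap'],s['wrist_force'],s['position'])
snap('wrist','w21.png')
for n in('side','top'):
    c=snap(n,n+'21.png'); im=c['frame'][80:260,120:360,::-1]; cv2.imwrite(f'pics/{n}21c.png',cv2.resize(im,None,fx=3.3,fy=3.3))
    P=pts(c);X,Y,Z=chest(P); hsv=cv2.cvtColor(c['frame'],cv2.COLOR_RGB2HSV)
    m=(abs(X-.09)<.06)&(abs(Y+.02)<.14)&(Z>.12)&(Z<.24)&(hsv[...,0]>28)&(hsv[...,0]<50)&(hsv[...,1]>50)
    if m.sum()>50: print(n,'lid',m.sum(),np.polyfit(Z[m],X[m],1))
    m=(abs(X)<.075)&(Y>-.115)&(Y<.03)&(Z>.055)&(Z<.072); q=np.stack([X[m],Y[m]],-1); print(n,'radio chest frame',m.sum(),np.median(Z[m]),Z[m].std(),cv2.minAreaRect((q*1000).astype(np.float32)) if len(q)>5 else '')
    m=(hsv[...,1]>170)&((hsv[...,0]<8)|(hsv[...,0]>172))&(Z>.15)&(abs(X-.1)<.12)&(abs(Y)<.15); print('tab',m.sum(),np.median(X[m]),np.median(Y[m]),np.median(Z[m]))
```

```text
31.275 [-0.06 -0.1   2.03  0.    1.21 -1.57] 0.9004830250097782 [-0.08686977  0.10765725  0.17398716] [ 0.38713868 -0.0219426   0.25073117]
side lid 1051 [0.03012584 0.08382403]
side radio chest frame 429 0.06483491262338359 0.0034160188183058496 ((3.6995010375976562, -39.06263732910156), (125.23698425292969, 142.3978729248047), 89.91719818115234)
tab 0 nan nan nan
top lid 871 [0.04436693 0.08156356]
top radio chest frame 192 0.0654086306194025 0.003022022247335 ((21.81324005126953, -36.041439056396484), (59.74140548706055, 49.09607696533203), 80.4225082397461)
tab 62 0.1422637347782223 -0.05890581619724915 0.30960423962927874
  return _methods._mean(a, axis=axis, dtype=dtype,
  ret = ret.dtype.type(ret / rcount)
```

View pics/side21c.png

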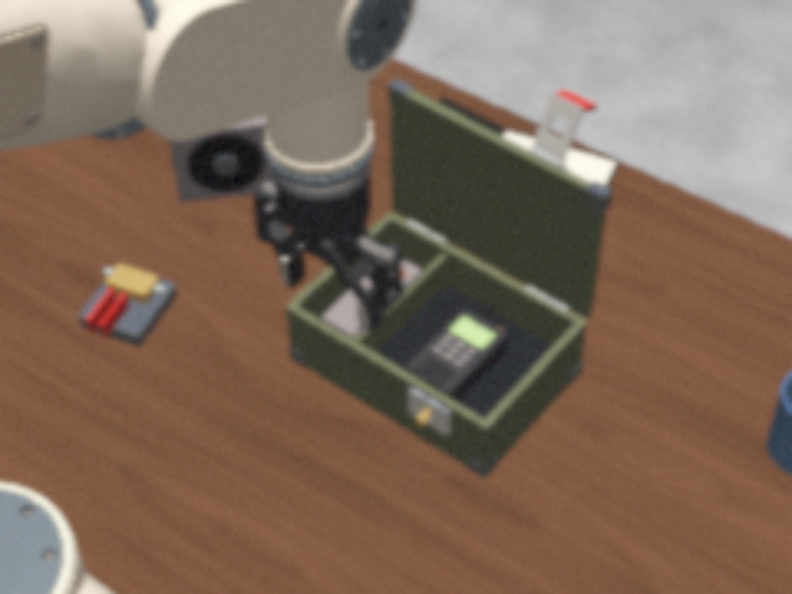

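View pics/top21.png

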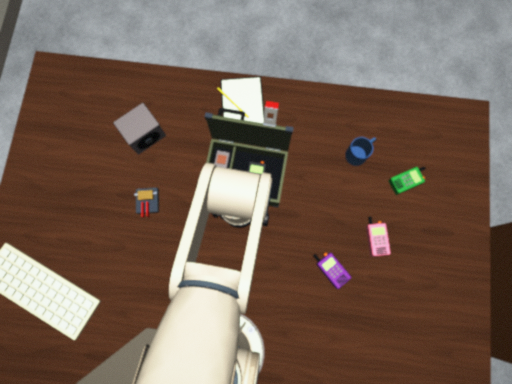

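The radio lies face up in the large bay with its top at 65 mm (66 expected). The lid is upright at about 1.60 rad, the hasp stands clear, and the bystanders have not moved. Handing in.

```bash
python3 -c "
from workcell import manip
print(manip.close_job())"
```

```text
the job is handed in; nothing more can be done
None
```

I put the radio away and handed the job in at about 31 s. It lies flat and face up on the foam of the large bay, but on the way the lid lifted early once, before the hasp was level.

**Last checks**
- **Radio:** its top measured about 65 mm above the desk, against 66 mm expected. I lowered it the last few millimetres slowly. At touchdown the wrist load changed by about 5 N.
- **Lid:** it stands at about 1.60 rad by the side camera. The top camera suggested nearer 1.61.
- **Hasp:** I left it at about 2.08 rad on the closed lid, and the last pictures show it standing clear above the raised lid.
- **Surroundings:** the gripper touched nothing at the end. The key, mug, speaker and the coloured look-alikes looked unmoved in the last pictures.

**What went wrong or disagreed**
- **TCP offset:** the real fingertips sit about 43 mm behind the reported TCP. My first two closes on the hasp tab missed: the first mainly because joint 5 hit its limit, the second because of this offset. I found the offset from the wrist depth image and corrected for it.
- **Lid lifted early:** on the first swing the pads held the tab too stiffly, and the lid lifted to about 0.47 rad while the hasp was still below level. I pushed the lid fully shut and swung the hasp past level with the lid closed (measured flat at 1.68 rad). Only then did I raise the lid by its handle. That early lift was out of the asked order.
- **Wrist force:** it reached about 31 N while raising the lid, below the 120 N limit. I widened the arc by about 3 mm to ease it.

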